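# Balance and dock the rocking canister caddy

### The job

Take the caddy by its wooden top bar, lift it clear of the bench, bring the leaning yellow canister up off its stop and keep it balanced upright, the caddy about level, for three seconds above the place where it stood. Then carry it, still upright, to the green-posted dock, keep it balanced in the air over the dock for two seconds, set it down gently on the dock plate between the posts so that the tray rests level on both, and let go. Never touch the canister or its tray with the robot, and leave everything else where it is.

Things in the scene. Friction and masses are not known exactly. Their poses are not given: they have to be found in the camera images.
- caddy: The caddy's frame, loose, 0.55 kg: dark steel plate 150 (x) x 80 (y) x 12 mm, two steel pillars (12 mm diameter) at x = +-62 mm, a wooden bar on top along x. Origin: centre of the plate's underside, z up, x along the bar. The rocker (white tray with the yellow canister) pivots about a line parallel to x, 50 mm above the origin. Yaw at start within 0.3 rad of 0.
- bar_mid (a point): Centre of the caddy's wooden top bar (136 mm along the caddy's x, 22 mm wide in y, 32 mm high), 226 mm above the caddy's underside; axes as the caddy's. Grip it here from above, fingers closing along the caddy's y. The canister's top swings by below, at most 184 mm above the underside.
- rocker (a joint): Rocker angle in the frame about caddy +x; + leans the canister to caddy -y; stops at +-0.35, starts at rest on +0.35. Rocker 0.36 kg +-12 %, centre of mass 58 mm above pivot; topple moment 0.206 N m/rad; pivot spring 0.12 N m/rad to 0 (too weak alone), damping 0.07 N m s/rad. Falls from upright in 0.7 to 1.2 s (time constant); tilting the frame 0.2 rad against the lean pulls it off.
- canister_top (a point): Centre of the top of the canister's white cap, on the rocker, 128 mm from the pivot line; its z axis is the canister's long axis. Yellow canister 64 mm diameter, 100 mm tall, cap 48 mm diameter, 24 mm tall, fixed on the white tray, 84 (x) x 156 (y) x 8 mm, whose mid-plane holds the pivot line.
- dock: Fixed parking dock: aluminium plate 200 (x) x 190 (y) x 6 mm, origin at the centre of its underside, z up, yaw within 0.3 rad of 0. Green posts with rubber tops, 50 (x) x 18 (y) mm, at y = +-66 mm, tops 50 mm above the bench. The caddy stands on the plate between them (114 mm apart), centred, x axes parallel; the tray's ends then rest on the posts, tray underside at 52 mm.
- brush: Bystander: wooden pin brush lying pins up, 200 mm long, 70 mm wide, 34 mm high. Leave alone.
- comb: Bystander: steel flea comb lying flat, 110 mm long, 8 mm high. Leave alone.
- bone: Bystander: blue nylon chew bone, 132 mm long, 32 mm high. Leave alone.
- dish: Bystander: small glass dish, 90 mm diameter, 30 mm high. Leave alone.
- shampoo: Bystander: green bottle, 64 mm diameter, 180 mm tall. Leave alone.
- balm: Bystander: amber jar, 72 mm diameter, 75 mm tall. Leave alone.
There are look-alikes about, which are no part of the job. Leave any blue or purple look-alike of the caddy alone.

How it is judged:
By the outcome, as a careful person would: the job done as asked, in the order asked, and still so for the second after the job is handed in, with the robot touching nothing.
It also fails if it takes over 72 s, if anything falls off the work surface, if the arm or the gripper's body presses on something with over 40 N, if the wrist force passes 120 N, or if a joint passes its speed limit or range.

### The arm

A 7-joint arm with a two-finger parallel gripper is mounted at the origin on the work surface. World frame = base frame: x ahead of the robot, y to its left, z up, the work surface at z = 0. Lengths are in mm, angles in degrees, forces in N, time in s.
With the tool pointing down it reaches from about 400 to 850 mm from the base axis. Payload 4.5 kg.
Tool frame: the origin (TCP) lies at the very end of the fingers, on their centre line; the grasp point (between the pads) lies 19 mm behind it; z points along the fingers, y is the line along which they close (so a half turn about z gives the same grasp; the last joint's range is limited). The gripper opens to 85 mm and grips with 20 to 120 N. Pads are 22 mm wide; open, the fingers measure 114 mm over their backs; the gripper's body (76 mm by 85 mm) begins 54 mm behind the grasp point. The pads swing forward as they close: fully open they stand 13 mm farther back than shut.
Start: joints at [-73.579, 39.483, -11.15, 89.685, 9.013, 51.709, -12.324], TCP at [156.301, 605.165, 231.317] pointing down, gripper open.
Joint ranges: [-172.22, 172.22], [-26.19, 119.32], [-84.43, 86.54], [7.71, 146.69], [-57.33, 237.33], [2.42, 119.75], [-152.13, 152.13]. Speed limits (degrees/s): [147.25, 147.25, 180, 180, 180, 180, 180].

### API

Orientations are given as [roll, pitch, yaw] about the fixed x, y, z axes, in that order (R = Rz(yaw) Ry(pitch) Rx(roll)).
In Python, from workcell import status, get_image, calibration, finish_job gives the robot as it stands.
- The arm moves only by the tool send_rows, never from a script. Its argument "targets" is a list that holds one entry, the list of rows, each a list of 7 numbers: the shift along the tool's x, y, z in cm, then the turn, a rotation vector about the tool's x, y, z in degrees, then the closure, from 0 (fully open) to 1 (shut). A call has 1 to 8 rows; each row is the pose to reach, as a shift and turn from the pose commanded when the call began, along the tool's axes at that moment; what a row does not reach only later rows make up. A row lasts 1/8 s, in which the tool goes at most 62.5 mm and 10.7 degrees, less where a joint would pass 70% of its speed; a pose out of reach is approached as far as the arm can. A call with a gripper value outside its range is refused whole. The fingers move at their own pace and stop on an object; "newtons" is the grip in N (left out, the last holds). Time passes only in rows, so rows that repeat a pose let the fingers close. It gives the time, the measured TCP pose, the force, the opening and the grip force at its end, in the units of the state.
- status.state(): the state, without advancing time (a new reading comes with each control period).
- get_image(name): name is "scene" or "top"; returns the picture (384x512x3 uint8, red, green, blue); there is no depth.
- calibration(name): a dict with "K" (3x3 intrinsics, pixels), "k1" (the pictures are not rectified: a ray, as slopes to the right and down, at radius r is drawn at 1 + k1 r^2 times it, then the intrinsics apply), "cam_to_world" (4x4, takes a point from camera to world coordinates). Camera axes: x right, y up, looking along -z (the intrinsics and any distortion apply to the point x, -y, -z); pixel columns grow to the right and rows downward; lengths in mm; the calibration is good to about 2 mm. A picture is of the moment at which its call begins. calibration takes no time and is no camera call.
- finish_job(): hands the job in; it is judged then, once.
The state is a dict: "t": time; "q": joint angles; "joint_velocities": joint speeds; "effort": joint torques, N m; "eef_pos": TCP position; "tcp_rot": TCP orientation; "force": force on the tool from outside, world axes, zero at the start; "wrist_torque": the same for the moment, N m; "gripper_width": finger opening in mm; "gripper_force": force on a finger pad.
Only numpy, scipy, OpenCV 4.12 (cv2) and the standard library are available. Lean on these libraries where they do the work, as an engineer would, in place of code of your own. Each camera call takes 0.05 s, during which the arm holds its last target. There are 200 camera calls.

## Working session

There is one attempt and no reset: what is moved stays moved. The work goes in short steps, Python scripts to look and compute and a tool call to move; the robot and the scene stay as the last step left them, time stands still between calls to the robot, and variables do not carry over. Pictures are saved under pics/ and viewed, at most 10 in all, crops included, and the job is handed in when it is done.

Besides the shell and the picture viewer there is one more tool, called after ">>>" as a command line: name --argument value ..., lists and objects as JSON in quotes. send_rows: Moves the arm, as the interface text tells. Its arguments: {"type":"object","properties":{"targets":{"type":"array"},"newtons":{"type":"number"}},"required":["targets"]}

```bash
ls; mkdir -p pics; python3 - <<'E'
from workcell import status,get_image,calibration
import cv2,numpy as np
print(status.state())
for n in("scene","top"):
    im=get_image(n); cv2.imwrite(f"pics/{n}0.png",cv2.resize(im[:,:,::-1],(800,600),interpolation=cv2.INTER_CUBIC)); cv2.imwrite(f"pics/{n}0_raw.png",im[:,:,::-1])
    c=calibration(n); print(n,np.round(c["K"],2).tolist(),c["k1"],np.round(c["cam_to_world"],4).tolist())
E
```

```text
pics
{'t': 0.0, 'q': array([-73.57963217,  39.53470811, -11.1438911 ,  89.74645703,
         9.01215568,  51.71116277, -12.32432753]), 'joint_velocities': array([-0.09403434,  0.06519049,  0.03247762, -0.07235815,  0.03437694,
        0.02203789, -0.05786457]), 'effort': array([ 3.59302257e-04, -5.39609814e+01, -1.26643471e+00, -1.58542460e+01,
        9.07047914e-03,  9.49227222e-03, -1.29543957e-05]), 'eef_pos': array([156.20589409, 604.46608371, 230.45967562]), 'tcp_rot': array([-1.79889799e+02,  8.41872851e-03,  1.65520243e+02]), 'force': array([ 0.74358597,  0.4155099 , -0.44012994]), 'wrist_torque': array([-0.0341189 ,  0.02000612,  0.00584831]), 'gripper_force': 0.0, 'gripper_width': 85.27894261796934}
scene [[383.68, 0.0, 253.32], [0.0, 383.68, 197.03], [0.0, 0.0, 1.0]] -0.06404439422323221 [[-0.1315, -0.7653, 0.6302, 1214.1852], [0.9913, -0.1086, 0.0749, 122.073], [0.0112, 0.6345, 0.7728, 974.9489], [0.0, 0.0, 0.0, 1.0]]
top [[466.34, 0.0, 255.71], [0.0, 466.34, 196.67], [0.0, 0.0, 1.0]] -0.1852691267956589 [[-0.0115, 0.9943, -0.1057, 403.6139], [-0.9999, -0.011, 0.0057, 69.9929], [0.0045, 0.1058, 0.9944, 1458.4955], [0.0, 0.0, 0.0, 1.0]]
```

View pics/scene0.png

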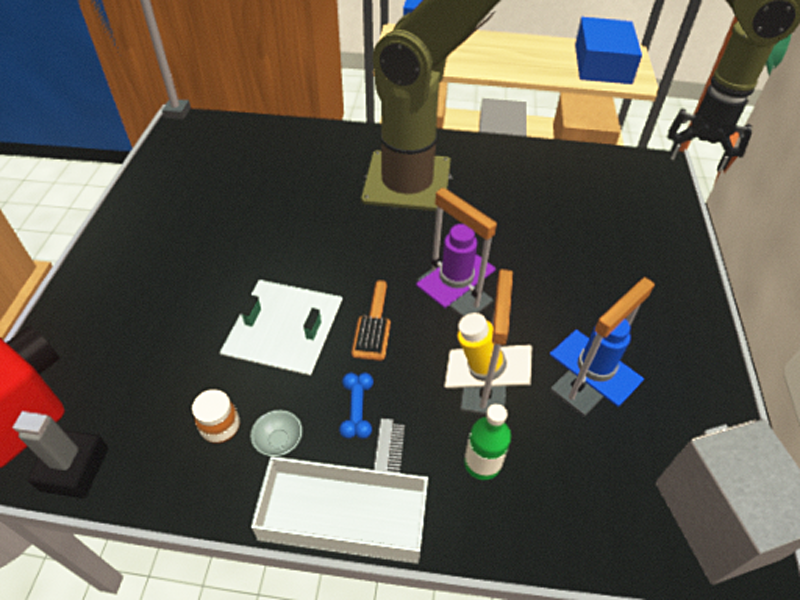

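View pics/top0.png

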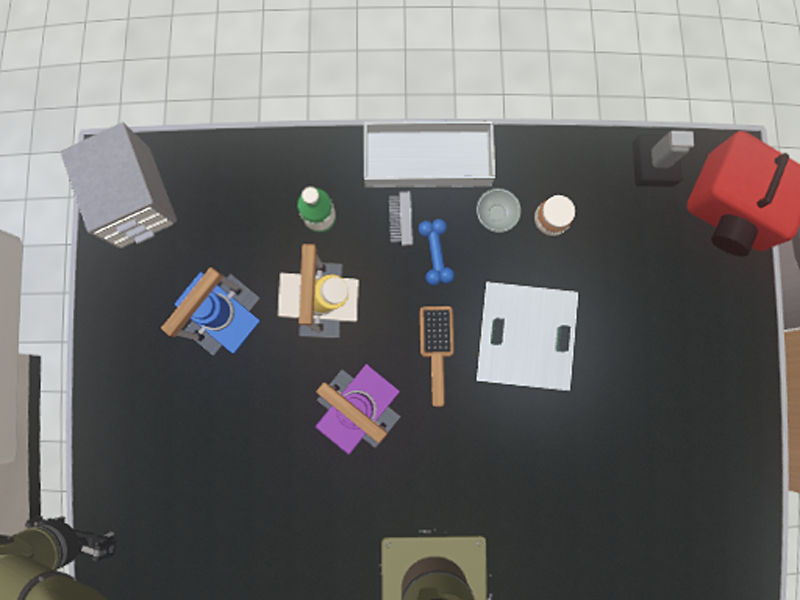

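The pictures show the yellow caddy (top view, 800x600 scale: bar from (308,245) to (306,322)), with its canister leaning right (−y). The dock is at (527,336), with posts at (497,331) and (563,339). I'll enlarge both.

```bash
cat > h.py <<'E'
import numpy as np,cv2
from workcell import calibration
def bp(name,uv,z):
    c=calibration(name);K=np.array(c["K"]);M=np.array(c["cam_to_world"])
    p=(np.array(uv,float).reshape(-1,2)-K[:2,2])/K[0,0]
    s=p.copy()
    for _ in range(20): s=p/(1+c["k1"]*(s**2).sum(1,keepdims=True))
    d=np.c_[s[:,0],-s[:,1],-np.ones(len(s))]@M[:3,:3].T
    return M[:3,3]+d*((np.asarray(z)-M[2,3])/d[:,2])[:,None]
def pj(name,P):
    c=calibration(name);K=np.array(c["K"]);M=np.array(c["cam_to_world"])
    q=(np.array(P,float).reshape(-1,3)-M[:3,3])@M[:3,:3]
    s=np.c_[q[:,0],-q[:,1]]/-q[:,2:]
    return s*(1+c["k1"]*(s**2).sum(1,keepdims=True))*K[0,0]+K[:2,2]
E
python3 - <<'E'
import cv2,numpy as np
t=cv2.imread("pics/top0_raw.png")
a=t[150:225,170:240];b=t[175:255,300:375]
f=lambda x:cv2.resize(x,None,fx=5,fy=5,interpolation=cv2.INTER_CUBIC)
A,B=f(a),f(b);H=max(A.shape[0],B.shape[0]);o=np.zeros((H,A.shape[1]+B.shape[1]+10,3),np.uint8)
o[:A.shape[0],:A.shape[1]]=A;o[:B.shape[0],A.shape[1]+10:]=B
cv2.imwrite("pics/crop1.png",o);print(o.shape)
E
```

```text
(400, 735, 3)
```

View pics/crop1.png

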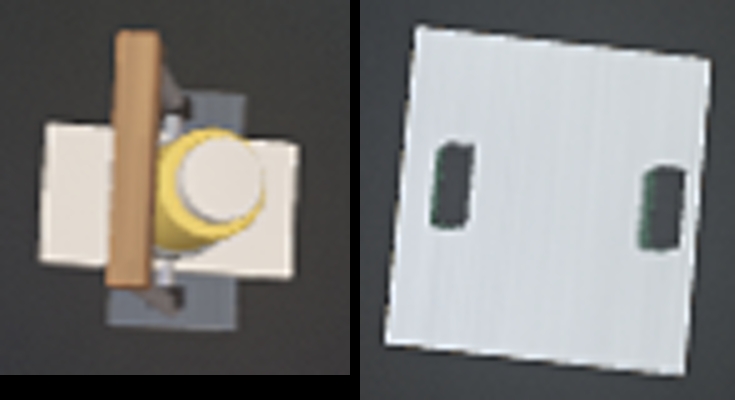

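```bash
cat > fit.py <<'E'
from h import *
from scipy.optimize import least_squares
f=lambda c,ox,oy,x0=0:np.c_[(np.array(c)[:,0]-x0+.5)/5-.5+ox,(np.array(c)[:,1]+.5)/5-.5+oy]
R=lambda a:np.array([[np.cos(a),-np.sin(a),0],[np.sin(a),np.cos(a),0],[0,0,1]])
tf=lambda p,L:np.array(L)@R(p[2]).T+[p[0],p[1],0]
def fit(px,L,p0):
    r=least_squares(lambda p:(pj("top",tf(p,L))-px).ravel(),p0,x_scale=[100,100,.1]);return r.x,np.round(r.fun.reshape(-1,2),2)
E
python3 - <<'E'
from fit import *
s=status=None
# top right plate corner = (+75,-40); bottom right (-75,-40); bottom left (-75,40). top z=12
px=f([(245,94),(236,330),(107,326)],170,150); L=[(75,-40,12),(-75,-40,12),(-75,40,12)]
c1,r=fit(px,L,[600,190,0]);print("plate",c1,r.tolist())
px2=f([(116,31),(108,285)],170,150); L2=[(68,11,242),(-68,11,242)]
c2,r=fit(px2,L2,[600,190,0]);print("bar",c2,r.tolist())
c,r=fit(np.r_[px,px2],L+L2,[600,190,0]);print("both",c,r.tolist())
px=f([(417,27),(711,60),(685,376),(386,345)],300,175,360);Ld=[(100,95,6),(100,-95,6),(-100,-95,6),(-100,95,6)]
d,r=fit(px,Ld,[520,-160,0]);print("dock",d,r.tolist())
pp=f([(458,186),(665,208)],300,175,360)
print(fit(pp,[(0,66,50),(0,-66,50)],[520,-160,0]))
im=cv2.imread("pics/scene0_raw.png");k=3
x0,y0=130,100
o=cv2.resize(im[y0:y0+180,x0:x0+240],None,fx=k,fy=k,interpolation=cv2.INTER_CUBIC)
def dr(p,L,col):
    q=((pj("scene",tf(p,L))-[x0,y0]+.5)*k).astype(int);cv2.polylines(o,[q],True,col,1)
B=[(a,b,242) for a,b in((68,11),(68,-11),(-68,-11),(-68,11))]
P=[(a,b,12) for a,b in((75,40),(75,-40),(-75,-40),(-75,40))]
dr(c,B,(0,0,255));dr(c,P,(0,0,255));dr(d,Ld,(255,0,0))
for y in(66,-66): dr(d,[(25,y+9,50),(25,y-9,50),(-25,y-9,50),(-25,y+9,50)],(0,0,255))
cv2.imwrite("pics/ov.png",o)
print("obstacles", bp("top",np.array([(315,210),(434,250),(437,355),(400,218),(358,410)])*.64,[90,16,20,5,120]).round())
E
```

```text
plate [ 5.75706193e+02  2.20483163e+02 -4.40979984e-02] [[0.05, -0.25], [-0.14, 0.17], [0.09, 0.08]]
bar [ 5.76049766e+02  2.19885034e+02 -2.66280230e-02] [[0.0, -0.09], [-0.0, 0.09]]
both [ 5.75773112e+02  2.20271108e+02 -3.82529151e-02] [[-0.02, -0.35], [0.07, 0.07], [0.29, 0.14], [0.15, -0.03], [-0.45, 0.14]]
dock [ 4.97819510e+02 -1.95555912e+02 -1.19087074e-01] [[-0.07, 0.19], [0.11, 0.13], [-0.02, -0.19], [-0.03, -0.12]]
(array([ 4.97386575e+02, -1.94301617e+02, -1.18165048e-01]), array([[-0.58, -0.05],
       [ 0.59,  0.05]]))
obstacles [[739. 223.  90.]
 [672.  -9.  16.]
 [461. -11.  20.]
 [741.  59.   5.]
 [358. 140. 120.]]
```

View pics/ov.png

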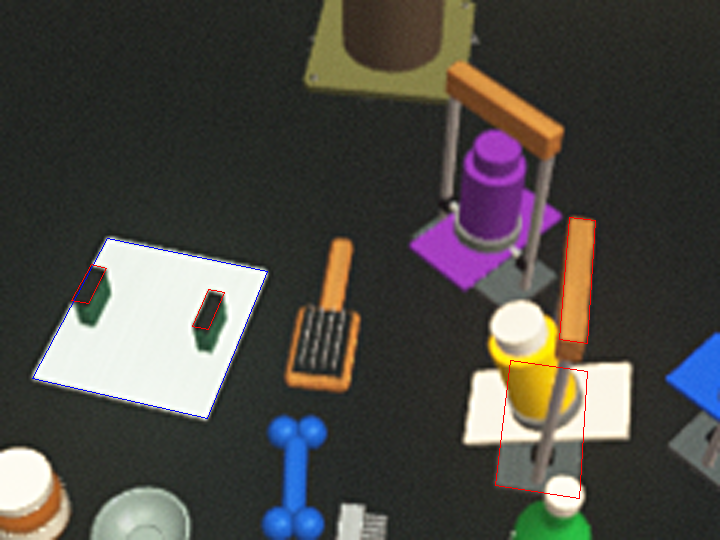

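Overlay check: the model outlines fall on the bar, plate, dock and posts to within about a pixel. That puts the caddy at (576, 220) with yaw −2.2° and the dock at (498, −195) with yaw −6.8°. I'll move above the bar now.

>>> send_rows --targets '[[[-2, -1, -5, 0, 0, -1.5, 0], [-7, -3.7, -9, 0, 0, -3, 0], [-12.3, -6.5, -9, 0, 0, -4.5, 0], [-17.6, -9.4, -9, 0, 0, -6, 0], [-22.9, -12.2, -9, 0, 0, -7.5, 0], [-28.2, -15, -9, 0, 0, -9, 0], [-33.5, -17.9, -9, 0, 0, -10.5, 0], [-38.8, -20.7, -9, 0, 0, -12.3, 0]]]'

```text
t: 1.1
eef_pos: [481.2, 306.0, 321.0]
tcp_rot: [-180.0, -0.0, 177.9]
force: [1.3, 0.9, 0.0]
gripper_width: 85.4
gripper_force: 0.0
```

>>> send_rows --targets '[[[-3.5, -2.9, 0, 0, 0, 0, 0], [-7, -5.9, 0, 0, 0, 0, 0], [-9.9, -8.4, 1, 0, 0, 0, 0], [-9.9, -8.4, 4, 0, 0, 0, 0], [-9.9, -8.4, 7.5, 0, 0, 0, 0], [-9.9, -8.4, 10, 0, 0, 0, 0], [-9.9, -8.4, 11.2, 0, 0, 0, 0], [-9.9, -8.4, 11.2, 0, 0, 0, 0.2]]]'

```text
t: 2.1
eef_pos: [575.6, 219.8, 208.7]
tcp_rot: [-180.0, -0.1, 177.8]
force: [0.3, -0.6, -0.1]
gripper_width: 70.1
gripper_force: 0.0
```

>>> send_rows --targets '[[[0, 0, 0, 0, 0, 0, 0.4], [0, 0, 0, 0, 0, 0, 0.6]]]' --newtons 80

```text
t: 2.35
eef_pos: [576.6, 220.3, 210.4]
tcp_rot: [179.9, 0.1, 177.8]
force: [0.1, -0.3, -1.1]
gripper_width: 35.1
gripper_force: 0.0
```

```bash
python3 - <<'E'
from workcell import status,get_image
import cv2
print(status.state())
im=get_image("scene")[:,:,::-1];cv2.imwrite("pics/s1_raw.png",im)
cv2.imwrite("pics/s1.png",cv2.resize(im[120:280,250:410],None,fx=3.6,fy=3.6,interpolation=cv2.INTER_CUBIC))
E
```

```text
{'t': 2.35, 'q': array([-17.63899028,  40.3735324 , -13.50446465,  92.44690744,
        11.66945192,  48.44132084,  52.02413674]), 'joint_velocities': array([ 0.11601161,  0.14155374, -0.02498565,  0.24494556,  0.05256619,
       -0.03946148, -0.01283851]), 'effort': array([-6.70285342e-03, -5.35562325e+01, -1.82951454e+00, -1.50294256e+01,
        9.65062296e-03, -2.01334646e-03,  6.44920437e-04]), 'eef_pos': array([576.55366566, 220.32108516, 210.37526469]), 'tcp_rot': array([1.79942598e+02, 1.08236131e-01, 1.77814338e+02]), 'force': array([ 0.10423858, -0.31138732, -1.118902  ]), 'wrist_torque': array([-0.06642629,  0.00788581,  0.0049297 ]), 'gripper_force': 0.0, 'gripper_width': 35.147868579207255}
```

View pics/s1.png

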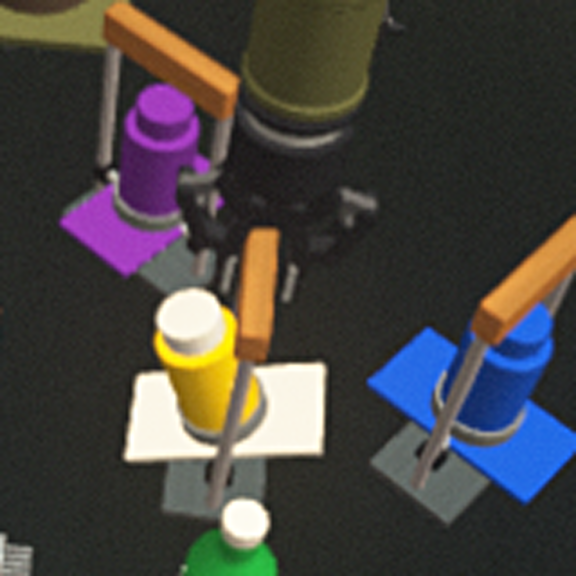

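>>> send_rows --targets '[[[0, 0, 0, 0, 0, 0, 0.9], [0, 0, 0, 0, 0, 0, 1], [0, 0, 0, 0, 0, 0, 1], [0, 0, 0, 0, 0, 0, 1]]]' --newtons 80

```text
t: 2.9
eef_pos: [576.4, 219.9, 210.1]
tcp_rot: [180.0, 0.1, 177.8]
force: [-1.5, -2.3, 5.8]
gripper_width: 20.9
gripper_force: 80.1
```

```bash
cat > est.py <<'E'
from h import *
from workcell import status,get_image
from scipy.spatial.transform import Rotation as Ro
# caddy pose in tool frame, from grasp: tool origin above caddy origin by H, tool axes = (-x,y,-z)
H=209.5
Ft=np.diag([-1.,1,-1])
def frame(s):
    R=Ro.from_euler('xyz',s['tcp_rot'],degrees=True).as_matrix()
    return R@Ft.T, np.array(s['eef_pos'])
cyl=lambda r,z0,z1:np.array([(r*np.cos(t),r*np.sin(t),z) for z in(z0,z1) for t in np.linspace(0,6.2832,40)])
box=lambda a,b,c,z:np.array([(x,y,zz) for x in(-a,a) for y in(-b,b) for zz in(z-c,z+c)])
S=4
def poly(name,P,m,v,d=0):
    q=cv2.convexHull(((pj(name,P)+.5)*S).astype(np.float32)).astype(np.int32)
    cv2.fillPoly(m,[q],v)
    if d: cv2.polylines(m,[q],True,v,d)
def cost(im,name,Rc,o,phi,dx=0):
    w=lambda L:np.asarray(L)@Rc.T+o-Rc@[0,0,H]
    c,s=np.cos(phi),np.sin(phi);rk=lambda L:w(L@np.array([[1,0,0],[0,c,-s],[0,s,c]]).T+[0,0,50])
    hh,ww=im.shape[:2];m=np.zeros((hh*S,ww*S),np.uint8)
    poly(name,rk(cyl(32,4,104)),m,1); poly(name,rk(cyl(24,104,128)),m,0)
    m=cv2.resize(m.astype(np.float32),(ww,hh),interpolation=cv2.INTER_AREA)
    k=np.zeros((hh*S,ww*S),np.uint8)
    for L in(box(68,11,16,226),cyl(6,12,212)+[62,0,0],cyl(6,12,212)-[62,0,0],box(40,22,32,250),rk(cyl(38,3,17))): poly(name,w(L) if L.shape!=(0,) and L is not None and abs(L).max()<300 else L,k,1,S*2)
    k=cv2.resize(k,(ww,hh),interpolation=cv2.INTER_NEAREST)
    f=im.astype(float);R,G,B=f[...,0],f[...,1],f[...,2]
    y=np.clip((np.minimum(R,G)-B-25)/50,0,1)
    w0=pj(name,(o-Rc@[0,0,H-120])[None])[0].astype(int)
    sl=np.s_[max(0,w0[1]-45):w0[1]+45,max(0,w0[0]-45):w0[0]+45]
    return (abs(m-y)*(1-k))[sl].sum()
def est(im,name,s,Rc=None,o=None):
    if Rc is None: Rc,o=frame(s)
    g=np.arange(-.44,.4401,.02);C=[cost(im,name,Rc,o,p) for p in g];p=g[np.argmin(C)]
    g=np.arange(p-.03,p+.0301,.005);C=np.array([cost(im,name,Rc,o,p) for p in g])
    a=np.polyfit(g-p,C,2);v=p-a[1]/2/a[0] if a[0]>0 else g[C.argmin()]
    return float(np.clip(v,p-.03,p+.03)),float(C.min())
def look(names=("scene",)):
    out=[]
    for n in names:
        s=status.state();im=get_image(n);Rc,o=frame(s)
        al=np.arctan2(Rc[2,1],Rc[2,2]);f,c=est(im,n,s)
        out.append((f,al));print(n,"t%.2f phi %.3f cost %.0f alpha %.3f theta %.3f"%(s['t'],f,c,al,f+al),"pivot",np.round(o-Rc@[0,0,H-50],1),"tilt_y %.3f"%-Rc[2,0],"yaw %.1f"%np.degrees(np.arctan2(Rc[1,0],Rc[0,0])))
        cv2.imwrite(f"pics/last_{n}.png",im[:,:,::-1])
    return out,s
E
sed -i "s/poly(name,w(L) if .* else L,k,1,S\*2)/poly(name,w(L),k,1,S*2)/; s/,rk(cyl(38,3,17))): poly/): poly/" est.py
sed -i "s/    k=cv2.resize(k/    poly(name,rk(cyl(38,3,17)),k,1,S*2)\n    k=cv2.resize(k/" est.py
python3 - <<'E'
from est import *
import time;t=time.time()
print(look(("scene","top"))[1]);print(time.time()-t)
E
```

```text
scene t2.90 phi 0.338 cost 51 alpha 0.000 theta 0.338 pivot [576.6 219.9  50.6] tilt_y -0.001 yaw -2.2
top t2.95 phi 0.010 cost 243 alpha 0.000 theta 0.010 pivot [576.5 219.9  50.6] tilt_y -0.001 yaw -2.2
{'t': 2.95, 'q': array([-17.63130841,  40.38767483, -13.48656195,  92.46825692,
        11.68265766,  48.46398229,  52.02442608]), 'joint_velocities': array([-0.04488114, -0.08660847,  0.00828682,  0.02960505, -0.04573473,
        0.02800051, -0.03524056]), 'effort': array([-5.61347734e-01, -5.03218603e+01, -2.08536409e+00, -1.42759842e+01,
       -1.20785544e-01, -4.51635104e-01, -3.24377697e-02]), 'eef_pos': array([576.351535  , 219.86232721, 210.11764765]), 'tcp_rot': array([1.79990666e+02, 6.88465532e-02, 1.77805342e+02]), 'force': array([-0.33884359, -2.00131473,  6.10276063]), 'wrist_torque': array([-0.22011408,  0.21949457,  0.00142993]), 'gripper_force': 80.10851740837097, 'gripper_width': 21.04434377478233}
6.706445932388306
```

>>> send_rows --targets '[[[0, 0, -0.5, 0, 0, 0, 1], [0, 0, -2, 0, 0, 0, 1], [0, 0, -4, 0, 0, 0, 1], [0, 0, -6, 0, 0, 0, 1], [0, 0, -8, 0, 0, 0, 1], [0, 0, -9, 0, 0, 0, 1], [0, 0, -9, 0, 0, 0, 1]]]' --newtons 90

```text
t: 3.88
eef_pos: [576.1, 220.2, 299.7]
tcp_rot: [180.0, 0.1, 177.8]
force: [0.3, -1.1, -9.0]
gripper_width: 20.7
gripper_force: 88.8
```

```bash
cat > sim.py <<'E'
import numpy as np
# first order + inertia model; alpha rows (targets, reached at end of each 1/8 s row, linear, lag tau)
def sim(phi,al0,rows,ml=.206,k=.12,d=.07,I=.0019,tau=.04,dphi=0.,ay=None,dt=.0025,hold=0):
    a=al0;t=0;out=[];prev=al0;av=0
    seq=list(rows)+[rows[-1]]*hold
    for i,r in enumerate(seq):
        for j in range(50):
            cmd=prev+(r-prev)*(j+1)/50
            a+=(cmd-a)*dt/tau
            acc=0 if ay is None else ay[i]
            M=ml*np.sin(phi+a)+ml/9.81*acc-k*phi-d*dphi
            dphi+=M/I*dt;phi+=dphi*dt
            if phi>.35: phi=.35;dphi=min(0,dphi)
            if phi<-.35: phi=-.35;dphi=max(0,dphi)
        prev=r;out.append(round(phi,3))
    return out,dphi
E
python3 - <<'E'
from est import *
o,s=look();print(s['force'],s['wrist_torque'],s['gripper_width'])
from sim import sim
for pk in(.26,.3,.34):
  for ml,d in((.206,.07),(.23,.07),(.18,.07)):
    print(pk,ml,sim(.35,0,[-.13,-.26]+[-pk]*6,ml=ml,d=d)[0])
E
```

```text
scene t3.88 phi 0.340 cost 54 alpha 0.001 theta 0.340 pivot [576.3 220.3 140.2] tilt_y -0.001 yaw -2.2
[ 0.25587999 -1.0560659  -8.95611121] [ 0.10440945 -0.0447841  -0.08793574] 20.689837385750863
0.26 0.206 [0.35, np.float64(0.345), np.float64(0.309), np.float64(0.26), np.float64(0.201), np.float64(0.134), np.float64(0.055), np.float64(-0.035)]
0.26 0.23 [0.35, np.float64(0.348), np.float64(0.317), np.float64(0.27), np.float64(0.213), np.float64(0.144), np.float64(0.062), np.float64(-0.038)]
0.26 0.18 [0.35, np.float64(0.341), np.float64(0.3), np.float64(0.247), np.float64(0.188), np.float64(0.123), np.float64(0.05), np.float64(-0.029)]
0.3 0.206 [0.35, np.float64(0.345), np.float64(0.307), np.float64(0.244), np.float64(0.167), np.float64(0.079), np.float64(-0.023), np.float64(-0.139)]
0.3 0.23 [0.35, np.float64(0.348), np.float64(0.314), np.float64(0.252), np.float64(0.174), np.float64(0.08), np.float64(-0.033), np.float64(-0.167)]
0.3 0.18 [0.35, np.float64(0.341), np.float64(0.297), np.float64(0.233), np.float64(0.16), np.float64(0.078), np.float64(-0.012), np.float64(-0.11)]
0.34 0.206 [0.35, np.float64(0.345), np.float64(0.304), np.float64(0.227), np.float64(0.134), np.float64(0.025), np.float64(-0.099), np.float64(-0.238)]
0.34 0.23 [0.35, np.float64(0.348), np.float64(0.31), np.float64(0.233), np.float64(0.135), np.float64(0.016), np.float64(-0.125), np.float64(-0.289)]
0.34 0.18 [0.35, np.float64(0.341), np.float64(0.295), np.float64(0.22), np.float64(0.132), np.float64(0.034), np.float64(-0.073), np.float64(-0.189)]
```

```bash
python3 - <<'E'
from sim import *
for seq in([7.5,15,15,15,14,9,5,3],[7.5,15,15,15,12,8,4,2],[7.5,15,15,15,10,6,3,2],[7.5,15,15,15,15,10,5,2]):
  for ml,k,d in((.206,.12,.07),(.23,.12,.07),(.18,.12,.07),(.206,.12,.055),(.206,.12,.085)):
    o,v=sim(.35,0,-np.radians(seq),ml=ml,d=d,k=k);print(seq,ml,d,[float(x) for x in o],round(v,2))
h=15.95
for b in(7.5,15,10,12,9,8,5,4,3,2):print(b,round(h*np.sin(np.radians(b)),2),round(h*(1-np.cos(np.radians(b))),2))
E
```

```text
[7.5, 15, 15, 15, 14, 9, 5, 3] 0.206 0.07 [0.35, 0.345, 0.309, 0.258, 0.2, 0.143, 0.105, 0.086] -0.1
[7.5, 15, 15, 15, 14, 9, 5, 3] 0.23 0.07 [0.35, 0.348, 0.316, 0.268, 0.212, 0.155, 0.118, 0.102] -0.07
[7.5, 15, 15, 15, 14, 9, 5, 3] 0.18 0.07 [0.35, 0.341, 0.299, 0.246, 0.187, 0.131, 0.093, 0.072] -0.12
[7.5, 15, 15, 15, 14, 9, 5, 3] 0.206 0.055 [0.35, 0.345, 0.3, 0.234, 0.155, 0.072, 0.007, -0.039] -0.32
[7.5, 15, 15, 15, 14, 9, 5, 3] 0.206 0.085 [0.35, 0.346, 0.315, 0.274, 0.228, 0.186, 0.161, 0.154] -0.01
[7.5, 15, 15, 15, 12, 8, 4, 2] 0.206 0.07 [0.35, 0.345, 0.309, 0.258, 0.202, 0.156, 0.127, 0.119] -0.01
[7.5, 15, 15, 15, 12, 8, 4, 2] 0.23 0.07 [0.35, 0.348, 0.316, 0.268, 0.214, 0.17, 0.144, 0.141] 0.05
[7.5, 15, 15, 15, 12, 8, 4, 2] 0.18 0.07 [0.35, 0.341, 0.299, 0.246, 0.189, 0.142, 0.112, 0.099] -0.05
[7.5, 15, 15, 15, 12, 8, 4, 2] 0.206 0.055 [0.35, 0.345, 0.3, 0.234, 0.158, 0.088, 0.036, 0.005] -0.19
[7.5, 15, 15, 15, 12, 8, 4, 2] 0.206 0.085 [0.35, 0.346, 0.315, 0.274, 0.231, 0.197, 0.18, 0.18] 0.06
[7.5, 15, 15, 15, 10, 6, 3, 2] 0.206 0.07 [0.35, 0.345, 0.309, 0.258, 0
[... 380 characters left out ...]
 [0.35, 0.346, 0.315, 0.274, 0.233, 0.209, 0.203, 0.212] 0.1
[7.5, 15, 15, 15, 15, 10, 5, 2] 0.206 0.07 [0.35, 0.345, 0.309, 0.258, 0.199, 0.136, 0.091, 0.07] -0.09
[7.5, 15, 15, 15, 15, 10, 5, 2] 0.23 0.07 [0.35, 0.348, 0.316, 0.268, 0.21, 0.147, 0.102, 0.083] -0.07
[7.5, 15, 15, 15, 15, 10, 5, 2] 0.18 0.07 [0.35, 0.341, 0.299, 0.246, 0.186, 0.125, 0.082, 0.06] -0.11
[7.5, 15, 15, 15, 15, 10, 5, 2] 0.206 0.055 [0.35, 0.345, 0.3, 0.234, 0.154, 0.064, -0.01, -0.06] -0.32
[7.5, 15, 15, 15, 15, 10, 5, 2] 0.206 0.085 [0.35, 0.346, 0.315, 0.274, 0.227, 0.18, 0.15, 0.141] -0.0
7.5 2.08 0.14
15 4.13 0.54
10 2.77 0.24
12 3.32 0.35
9 2.5 0.2
8 2.22 0.16
5 1.39 0.06
4 1.11 0.04
3 0.83 0.02
2 0.56 0.01
```

>>> send_rows --targets '[[[0, 2.08, 0.14, 7.5, 0, 0, 1], [0, 4.13, 0.54, 15, 0, 0, 1], [0, 4.13, 0.54, 15, 0, 0, 1], [0, 4.13, 0.54, 15, 0, 0, 1], [0, 3.86, 0.47, 14, 0, 0, 1], [0, 2.5, 0.2, 9, 0, 0, 1], [0, 1.39, 0.06, 5, 0, 0, 1], [0, 0.83, 0.02, 3, 0, 0, 1]]]'

```text
t: 4.92
eef_pos: [576.9, 223.6, 299.8]
tcp_rot: [-176.9, 0.1, 177.5]
force: [0.2, -0.5, -9.3]
gripper_width: 21.1
gripper_force: 91.5
```

```bash
python3 - <<'E'
from est import *
look();look();look()
E
```

```text
scene t4.92 phi -0.052 cost 25 alpha -0.054 theta -0.106 pivot [576.7 215.  140.5] tilt_y -0.001 yaw -2.5
scene t4.97 phi -0.060 cost 23 alpha -0.053 theta -0.113 pivot [576.6 214.6 140.5] tilt_y -0.001 yaw -2.5
scene t5.03 phi -0.061 cost 26 alpha -0.055 theta -0.116 pivot [576.5 215.7 140.2] tilt_y -0.000 yaw -2.5
```

```bash
cat > plan.py <<'E'
from sim import sim
from est import *
from scipy.optimize import least_squares
P=dict(d=.055)
def rows(al0,al,p=None,psi=None,h=159.5):
    n=len(al);p=np.zeros((n,3)) if p is None else np.array(p,float);psi=np.zeros(n) if psi is None else psi
    C=lambda a,s:(Ro.from_euler('z',s)*Ro.from_euler('x',a)).as_matrix()
    T0=C(al0,0)@Ft;out=[]
    for i in range(n):
        C1=C(al[i],psi[i]);D=p[i]+(C1-C(al0,0))[:,2]*h
        out.append([*np.round(T0.T@D/10,2).tolist(),*np.round(Ro.from_matrix(T0.T@C1@Ft).as_rotvec(degrees=True),1).tolist(),1])
    return out
def plan(phi,dphi,al0,n=8,ay=None,amax=.15,wphi=1.):
    def f(a):
        o,v=sim(phi,al0,a,dphi=dphi,ay=ay,**P);o=np.array(o,float)
        return np.r_[wphi*o,.5*a,.35*np.diff(np.r_[al0,a]),4*o[-1],.6*v,3*a[-1]]
    a=least_squares(f,np.zeros(n),bounds=(-amax,amax),diff_step=1e-3).x
    a=np.radians(np.round(np.degrees(a),1))
    o,v=sim(phi,al0,a,dphi=dphi,ay=ay,**P)
    print("alpha deg",np.degrees(a).round(1).tolist(),"phi",[float(x) for x in o]);return a
E
python3 - <<'E'
from plan import *
a=plan(-.072,-.22,-np.radians(3),amax=.17)
for r in rows(-np.radians(3),a):print(r)
E
```

```text
alpha deg [-0.0, -0.0, -0.0, -0.0, -0.0, -0.0, -0.0, 0.0] phi [-0.105, -0.132, -0.159, -0.191, -0.23, -0.276, -0.33, -0.35]
[0.0, -0.83, 0.02, -3.0, 0.0, 0.0, 1]
[0.0, -0.83, 0.02, -3.0, 0.0, 0.0, 1]
[0.0, -0.83, 0.02, -3.0, 0.0, 0.0, 1]
[0.0, -0.83, 0.02, -3.0, 0.0, 0.0, 1]
[0.0, -0.83, 0.02, -3.0, 0.0, 0.0, 1]
[0.0, -0.83, 0.02, -3.0, 0.0, 0.0, 1]
[0.0, -0.83, 0.02, -3.0, 0.0, 0.0, 1]
[0.0, -0.83, 0.02, -3.0, 0.0, 0.0, 1]
```

```bash
sed -i 's/out.append(round(phi,3))/out.append(float(phi))/' sim.py; sed -i 's/np.zeros(n),bounds=(-amax,amax),diff_step=1e-3/np.full(n,.01),bounds=(-amax,amax)/; s/\[float(x) for x in o\])/np.round(o,3).tolist())/' plan.py
python3 - <<'E'
from plan import *
a=plan(-.072,-.22,-np.radians(3),amax=.17)
for r in rows(-np.radians(3),a):print(r)
for d in(.05,.06,.07):print(d,np.round(sim(-.072,-np.radians(3),a,dphi=-.22,d=d)[0],3))
print(np.round(sim(.35,0,-np.radians([7.5,15,15,15,14,9,5,3,3]),d=.055)[0],3))
E
```

```text
alpha deg [8.1, 5.8, 2.7, 1.0, 0.3, 0.0, -0.0, 0.0] phi [-0.094, -0.066, -0.032, -0.012, -0.004, -0.001, -0.001, -0.001]
[0.0, -3.07, 0.3, -11.1, 0.0, 0.0, 1]
[0.0, -2.44, 0.19, -8.8, 0.0, 0.0, 1]
[0.0, -1.58, 0.08, -5.7, 0.0, 0.0, 1]
[0.0, -1.11, 0.04, -4.0, 0.0, 0.0, 1]
[0.0, -0.92, 0.03, -3.3, 0.0, 0.0, 1]
[0.0, -0.83, 0.02, -3.0, 0.0, 0.0, 1]
[0.0, -0.83, 0.02, -3.0, 0.0, 0.0, 1]
[0.0, -0.83, 0.02, -3.0, 0.0, 0.0, 1]
0.05 [-0.096 -0.067 -0.03  -0.007  0.004  0.009  0.012  0.015]
0.06 [-0.092 -0.066 -0.034 -0.017 -0.011 -0.009 -0.011 -0.013]
0.07 [-0.089 -0.065 -0.038 -0.025 -0.021 -0.022 -0.025 -0.029]
[ 0.35   0.345  0.3    0.234  0.155  0.072  0.007 -0.039 -0.076]
```

>>> send_rows --targets '[[[0, -2.22, 0.16, -8, 0, 0, 1], [0, -2.77, 0.24, -10, 0, 0, 1], [0, -1.94, 0.12, -7, 0, 0, 1], [0, -1.33, 0.06, -4.8, 0, 0, 1], [0, -0.97, 0.03, -3.5, 0, 0, 1], [0, -0.83, 0.02, -3, 0, 0, 1]]]'

```text
t: 5.82
eef_pos: [575.5, 221.3, 299.0]
tcp_rot: [-180.0, -0.0, 177.9]
force: [0.1, -0.4, -8.8]
gripper_width: 20.8
gripper_force: 92.4
```

```bash
cat > step.py <<'E'
from plan import *
def go(al0,n=8,bias=0,**k):
    o,_=look();o2,_=look();o3,s=look()
    f=np.mean([o[0][0],o2[0][0],o3[0][0]])-bias;al=np.mean([o[0][1],o2[0][1],o3[0][1]])
    r=(.206*np.sin(f+al)-.12*f)/(P['d']+.003); r=np.clip(r,-1,1)
    print("rate meas %.2f model %.2f"%((o3[0][0]-o[0][0])/.1,r))
    a=plan(f+.08*r,r,al0,n,**k);return a
E
python3 - <<'E'
from step import *
a=go(0)
for r in rows(0,a):print(r)
E
```

```text
scene t5.83 phi -0.045 cost 35 alpha -0.000 theta -0.046 pivot [575.4 221.2 139.5] tilt_y 0.001 yaw -2.1
scene t5.88 phi -0.046 cost 33 alpha -0.001 theta -0.047 pivot [575.6 220.9 139.5] tilt_y 0.000 yaw -2.1
scene t5.92 phi -0.050 cost 33 alpha -0.000 theta -0.051 pivot [575.7 220.3 139.6] tilt_y 0.000 yaw -2.1
rate meas -0.05 model -0.07
alpha deg [4.9, 3.3, 1.5, 0.5, 0.1, 0.0, -0.0, 0.0] phi [-0.057, -0.037, -0.017, -0.006, -0.001, 0.0, 0.0, 0.001]
[0.0, -1.36, 0.06, -4.9, 0.0, 0.0, 1]
[0.0, -0.92, 0.03, -3.3, 0.0, 0.0, 1]
[0.0, -0.42, 0.01, -1.5, 0.0, 0.0, 1]
[0.0, -0.14, 0.0, -0.5, 0.0, 0.0, 1]
[0.0, -0.03, 0.0, -0.1, 0.0, 0.0, 1]
[0.0, 0.0, 0.0, 0.0, 0.0, 0.0, 1]
[0.0, 0.0, 0.0, 0.0, 0.0, 0.0, 1]
[0.0, 0.0, 0.0, 0.0, 0.0, 0.0, 1]
```

>>> send_rows --targets '[[[0, -1.25, 0.05, -4.5, 0, 0, 1], [0, -1.0, 0.03, -3.6, 0, 0, 1], [0, -0.42, 0.01, -1.5, 0, 0, 1], [0, -0.14, 0, -0.5, 0, 0, 1], [0, 0, 0, 0, 0, 0, 1], [0, 0, 0, 0, 0, 0, 1], [0, 0, 0, 0, 0, 0, 1]]]'

```text
t: 6.85
eef_pos: [576.0, 219.4, 299.3]
tcp_rot: [-180.0, -0.0, 177.8]
force: [0.1, 0.7, -8.5]
gripper_width: 20.6
gripper_force: 92.4
```

```bash
python3 - <<'E'
from step import *
a=go(0)
for r in rows(0,a):print(r)
E
```

```text
scene t6.85 phi -0.025 cost 29 alpha -0.001 theta -0.025 pivot [576.  219.3 139.8] tilt_y 0.000 yaw -2.2
scene t6.90 phi -0.025 cost 29 alpha -0.000 theta -0.025 pivot [576.1 219.3 139.8] tilt_y -0.000 yaw -2.2
scene t6.95 phi -0.027 cost 30 alpha -0.000 theta -0.027 pivot [576.  219.3 139.8] tilt_y -0.000 yaw -2.2
rate meas -0.02 model -0.04
alpha deg [2.7, 1.8, 0.8, 0.3, 0.1, 0.0, -0.0, 0.0] phi [-0.031, -0.02, -0.009, -0.002, 0.0, 0.002, 0.002, 0.003]
[0.0, -0.75, 0.02, -2.7, 0.0, 0.0, 1]
[0.0, -0.5, 0.01, -1.8, 0.0, 0.0, 1]
[0.0, -0.22, 0.0, -0.8, 0.0, 0.0, 1]
[0.0, -0.08, 0.0, -0.3, 0.0, 0.0, 1]
[0.0, -0.03, 0.0, -0.1, 0.0, 0.0, 1]
[0.0, 0.0, 0.0, 0.0, 0.0, 0.0, 1]
[0.0, 0.0, 0.0, 0.0, 0.0, 0.0, 1]
[0.0, 0.0, 0.0, 0.0, 0.0, 0.0, 1]
```

>>> send_rows --targets '[[[0, -0.78, 0.02, -2.8, 0, 0, 1], [0, -0.7, 0.02, -2.5, 0, 0, 1], [0, -0.33, 0, -1.2, 0, 0, 1], [0, -0.11, 0, -0.4, 0, 0, 1], [0, 0, 0, 0, 0, 0, 1], [0, 0, 0, 0, 0, 0, 1], [0, 0, 0, 0, 0, 0, 1], [0, 0, 0, 0, 0, 0, 1]]]'

```text
t: 8.0
eef_pos: [576.0, 219.6, 299.3]
tcp_rot: [-180.0, 0.0, 177.8]
force: [0.7, 0.4, -8.7]
gripper_width: 20.7
gripper_force: 92.4
```

```bash
python3 - <<'E'
from step import *
a=go(0)
for r in rows(0,a):print(r)
E
```

```text
scene t8.00 phi -0.007 cost 29 alpha -0.000 theta -0.007 pivot [576.  219.6 139.8] tilt_y -0.000 yaw -2.2
scene t8.05 phi -0.008 cost 29 alpha -0.000 theta -0.008 pivot [576.  219.7 139.9] tilt_y -0.000 yaw -2.2
scene t8.10 phi -0.009 cost 30 alpha 0.000 theta -0.009 pivot [576.  219.7 139.8] tilt_y -0.000 yaw -2.2
rate meas -0.02 model -0.01
alpha deg [0.8, 0.6, 0.2, 0.1, 0.0, 0.0, -0.0, 0.0] phi [-0.01, -0.006, -0.003, -0.001, -0.001, -0.0, -0.001, -0.001]
[0.0, -0.22, 0.0, -0.8, 0.0, 0.0, 1]
[0.0, -0.17, 0.0, -0.6, 0.0, 0.0, 1]
[0.0, -0.06, 0.0, -0.2, 0.0, 0.0, 1]
[0.0, -0.03, 0.0, -0.1, 0.0, 0.0, 1]
[0.0, 0.0, 0.0, 0.0, 0.0, 0.0, 1]
[0.0, 0.0, 0.0, 0.0, 0.0, 0.0, 1]
[0.0, 0.0, 0.0, 0.0, 0.0, 0.0, 1]
[0.0, 0.0, 0.0, 0.0, 0.0, 0.0, 1]
```

>>> send_rows --targets '[[[0, -0.28, 0, -1, 0, 0, 1], [0, -0.22, 0, -0.8, 0, 0, 1], [0, -0.11, 0, -0.4, 0, 0, 1], [0, -0.03, 0, -0.1, 0, 0, 1], [0, 0, 0, 0, 0, 0, 1], [0, 0, 0, 0, 0, 0, 1], [0, 0, 0, 0, 0, 0, 1], [0, 0, 0, 0, 0, 0, 1]]]'

```text
t: 9.15
eef_pos: [576.0, 219.9, 299.3]
tcp_rot: [180.0, 0.0, 177.8]
force: [-0.0, -0.4, -9.1]
gripper_width: 20.9
gripper_force: 92.4
```

```bash
python3 - <<'E'
from step import *
a=go(0)
for r in rows(0,a):print(r)
E
```

```text
scene t9.15 phi 0.001 cost 30 alpha 0.000 theta 0.001 pivot [576.  219.9 139.8] tilt_y -0.000 yaw -2.2
scene t9.20 phi 0.001 cost 30 alpha 0.000 theta 0.001 pivot [576.  219.9 139.8] tilt_y -0.000 yaw -2.2
scene t9.25 phi 0.001 cost 30 alpha 0.000 theta 0.001 pivot [575.9 219.9 139.8] tilt_y 0.000 yaw -2.2
rate meas 0.00 model 0.00
alpha deg [-0.1, -0.1, -0.0, -0.0, -0.0, -0.0, 0.0, -0.0] phi [0.002, 0.001, 0.001, 0.001, 0.001, 0.001, 0.001, 0.001]
[0.0, 0.03, 0.0, 0.1, 0.0, 0.0, 1]
[0.0, 0.03, 0.0, 0.1, 0.0, 0.0, 1]
[0.0, 0.0, 0.0, 0.0, 0.0, 0.0, 1]
[0.0, 0.0, 0.0, 0.0, 0.0, 0.0, 1]
[0.0, 0.0, 0.0, 0.0, 0.0, 0.0, 1]
[0.0, 0.0, 0.0, 0.0, 0.0, 0.0, 1]
[0.0, 0.0, 0.0, 0.0, 0.0, 0.0, 1]
[0.0, 0.0, 0.0, 0.0, 0.0, 0.0, 1]
```

>>> send_rows --targets '[[[0, 0.03, 0, 0.1, 0, 0, 1], [0, 0.03, 0, 0.1, 0, 0, 1], [0, 0, 0, 0, 0, 0, 1], [0, 0, 0, 0, 0, 0, 1], [0, 0, 0, 0, 0, 0, 1], [0, 0, 0, 0, 0, 0, 1], [0, 0, 0, 0, 0, 0, 1], [0, 0, 0, 0, 0, 0, 1]]]'

```text
t: 10.3
eef_pos: [575.9, 220.0, 299.3]
tcp_rot: [180.0, -0.0, 177.8]
force: [-0.5, 0.8, -8.3]
gripper_width: 20.6
gripper_force: 92.4
```

```bash
python3 - <<'E'
from step import *
a=go(0)
for r in rows(0,a):print(r)
E
```

```text
scene t10.30 phi -0.001 cost 30 alpha 0.000 theta -0.001 pivot [575.9 220.  139.8] tilt_y 0.000 yaw -2.2
scene t10.35 phi -0.001 cost 29 alpha 0.000 theta -0.001 pivot [575.9 220.  139.8] tilt_y -0.000 yaw -2.2
scene t10.40 phi -0.001 cost 31 alpha 0.000 theta -0.001 pivot [575.9 220.  139.8] tilt_y -0.000 yaw -2.2
rate meas -0.00 model -0.00
alpha deg [0.1, 0.1, 0.0, 0.0, 0.0, 0.0, -0.0, 0.0] phi [-0.001, -0.001, 0.0, 0.0, 0.0, 0.0, 0.0, 0.0]
[0.0, -0.03, 0.0, -0.1, 0.0, 0.0, 1]
[0.0, -0.03, 0.0, -0.1, 0.0, 0.0, 1]
[0.0, 0.0, 0.0, 0.0, 0.0, 0.0, 1]
[0.0, 0.0, 0.0, 0.0, 0.0, 0.0, 1]
[0.0, 0.0, 0.0, 0.0, 0.0, 0.0, 1]
[0.0, 0.0, 0.0, 0.0, 0.0, 0.0, 1]
[0.0, 0.0, 0.0, 0.0, 0.0, 0.0, 1]
[0.0, 0.0, 0.0, 0.0, 0.0, 0.0, 1]
```

>>> send_rows --targets '[[[0, -0.03, 0, -0.1, 0, 0, 1], [0, -0.03, 0, -0.1, 0, 0, 1], [0, 0, 0, 0, 0, 0, 1], [0, 0, 0, 0, 0, 0, 1], [0, 0, 0, 0, 0, 0, 1], [0, 0, 0, 0, 0, 0, 1], [0, 0, 0, 0, 0, 0, 1], [0, 0, 0, 0, 0, 0, 1]]]'

```text
t: 11.45
eef_pos: [575.9, 220.0, 299.3]
tcp_rot: [180.0, 0.0, 177.8]
force: [0.5, 0.6, -9.1]
gripper_width: 20.9
gripper_force: 92.4
```

```bash
cat > carry.py <<'E'
from step import *
def carry(pos,yaw,tgt,tyaw,al0=0):
    """pos,tgt world pivot; yaw deg"""
    w=np.cumsum([1,2,3,3,3,2,1,0])/15.;c=np.radians(yaw)
    D=np.array(tgt)-np.array(pos);L=np.array([[np.cos(c),np.sin(c),0],[-np.sin(c),np.cos(c),0],[0,0,1]])@D
    p=w[:,None]*L;v=np.diff(np.r_[0,p[:,1]])/125;ay=np.diff(np.r_[0,v])/.125
    a=go(al0,8,ay=ay)
    for r in rows(al0,a,p,w*np.radians(tyaw-yaw)):print(r)
E
python3 - <<'E'
from carry import *
carry((576,220,0),-2.2,(556.5,116,0),-3.3)
E
```

```text
scene t11.45 phi -0.002 cost 30 alpha 0.000 theta -0.002 pivot [575.9 220.  139.8] tilt_y -0.000 yaw -2.2
scene t11.50 phi -0.002 cost 29 alpha 0.000 theta -0.002 pivot [576.  220.  139.8] tilt_y -0.000 yaw -2.2
scene t11.55 phi -0.002 cost 30 alpha 0.000 theta -0.002 pivot [575.9 220.  139.8] tilt_y -0.000 yaw -2.2
rate meas -0.01 model -0.00
alpha deg [3.7, 3.0, 1.5, 0.2, -0.9, -1.9, -3.8, -0.2] phi [-0.014, -0.015, -0.016, -0.011, -0.011, -0.004, 0.001, -0.001]
[0.1, -1.73, 0.03, -3.7, -0.0, 0.1, 1]
[0.31, -2.93, 0.02, -3.0, -0.0, 0.2, 1]
[0.62, -4.6, 0.01, -1.5, -0.0, 0.4, 1]
[0.93, -6.34, 0.0, -0.2, -0.0, 0.7, 1]
[1.24, -8.12, 0.0, 0.9, 0.0, 0.9, 1]
[1.44, -9.24, 0.01, 1.9, 0.0, 1.0, 1]
[1.53, -9.41, 0.04, 3.8, 0.0, 1.1, 1]
[1.55, -10.41, 0.0, 0.2, 0.0, 1.1, 1]
```

>>> send_rows --targets '[[[0.1, -1.73, 0.03, -3.7, 0, 0.1, 1], [0.31, -2.93, 0.02, -3.0, 0, 0.2, 1], [0.62, -4.6, 0.01, -1.5, 0, 0.4, 1], [0.93, -6.34, 0, -0.2, 0, 0.7, 1], [1.24, -8.12, 0, 0.9, 0, 0.9, 1], [1.44, -9.24, 0.01, 1.9, 0, 1.0, 1], [1.53, -9.41, 0.04, 3.8, 0, 1.1, 1], [1.55, -10.4, 0, 0, 0, 1.1, 1]]]'

```text
t: 12.6
eef_pos: [556.0, 122.3, 299.3]
tcp_rot: [179.7, -0.0, 177.1]
force: [0.2, 0.8, -8.3]
gripper_width: 20.4
gripper_force: 92.4
```

```bash
python3 - <<'E'
from carry import *
carry((556.5,116,0),-3.3,(537,12,0),-4.5)
E
```

```text
scene t12.60 phi -0.014 cost 279 alpha 0.005 theta -0.009 pivot [556.  123.1 139.8] tilt_y 0.000 yaw -2.9
scene t12.65 phi -0.024 cost 297 alpha 0.003 theta -0.021 pivot [556.9 116.7 140. ] tilt_y -0.001 yaw -3.3
scene t12.70 phi -0.007 cost 296 alpha -0.003 theta -0.010 pivot [556.9 113.8 139.9] tilt_y -0.001 yaw -3.4
rate meas 0.07 model -0.02
alpha deg [5.0, 3.9, 1.9, 0.3, -0.8, -1.9, -3.8, -0.2] phi [-0.029, -0.025, -0.02, -0.012, -0.011, -0.003, 0.002, 0.001]
[0.09, -2.09, 0.06, -5.0, -0.0, 0.1, 1]
[0.27, -3.18, 0.04, -3.9, -0.0, 0.2, 1]
[0.54, -4.73, 0.01, -1.9, -0.0, 0.5, 1]
[0.81, -6.38, 0.0, -0.3, -0.0, 0.7, 1]
[1.07, -8.17, 0.0, 0.8, 0.0, 1.0, 1]
[1.25, -9.27, 0.01, 1.9, 0.0, 1.1, 1]
[1.33, -9.44, 0.04, 3.8, 0.0, 1.2, 1]
[1.35, -10.44, 0.0, 0.2, 0.0, 1.2, 1]
```

```bash
sed -i "s|    y=np.clip.*|    hs=cv2.cvtColor(im,cv2.COLOR_RGB2HSV).astype(float);y=np.clip((hs[...,0]-18)/3,0,1)*(hs[...,0]<34)*np.clip((hs[...,1]-90)/50,0,1)*(hs[...,2]>70)|" est.py
sed -i "s/\.35\*np.diff/.6*np.diff/; s/,3\*a\[-1\]\]/,3*a[-1],1*a[-2]]/" plan.py
sed -i "s/np.cumsum.*\/15\./np.cumsum([1,2,3,3,2,1,0,0])\/12./" carry.py
python3 - <<'E'
from carry import *
im=cv2.imread("pics/last_scene.png")[:,:,::-1].copy()
Rc=(Ro.from_euler('z',-3.4,degrees=True)*Ro.from_euler('x',-.003)).as_matrix();o=np.array([556.9,113.8,139.9])+Rc@[0,0,H-50]
print(est(im,"scene",None,Rc,o))
im0=cv2.imread("pics/s1_raw.png")[:,:,::-1].copy()
Rc0=Ro.from_euler('z',-2.2,degrees=True).as_matrix();print(est(im0,"scene",None,Rc0,np.array([576,220,209.5])))
hs=cv2.cvtColor(im,cv2.COLOR_RGB2HSV);u,v=pj("scene",[[556.9,113.8,190]])[0].astype(int)
print(u,v,hs[v+3:v+12:3,u-14:u+15:4,0],hs[v-20:v+20:8,u-60:u-20:6,0])
carry((556.5,116,0),-3.3,(542,38,0),-4.2)
E
```

```text
(-0.006765195806693618, 30.789166666666667)
(0.3383484971563474, 33.909166666666664)
279 194 [[25 22 22 13 23 23 23  0]
 [30 22 22 11 22 23 23 24]
 [30 22 21 14 23 23 23 27]] [[38 50 55 23 30 30 30]
 [53 45 35 30 17 40 23]
 [51 35 41 35 16 13 21]
 [40 51 37 13 15 35 25]
 [53 48 21 20 26 17 25]]
scene t12.75 phi 0.005 cost 31 alpha -0.003 theta 0.003 pivot [556.7 114.8 139.8] tilt_y -0.000 yaw -3.4
scene t12.80 phi 0.007 cost 32 alpha -0.001 theta 0.006 pivot [556.6 116.4 139.8] tilt_y 0.000 yaw -3.3
scene t12.85 phi 0.006 cost 30 alpha -0.000 theta 0.006 pivot [556.5 117.6 139.8] tilt_y 0.000 yaw -3.2
rate meas 0.01 model 0.00
alpha deg [2.1, 2.0, 0.8, -0.5, -1.3, -1.3, -0.4, 0.0] phi [-0.005, -0.013, -0.021, -0.024, -0.016, -0.008, 0.002, 0.003]
[0.08, -1.24, 0.01, -2.1, -0.0, 0.1, 1]
[0.25, -2.52, 0.01, -2.0, -0.0, 0.2, 1]
[0.5, -4.16, 0.0, -0.8, -0.0, 0.4, 1]
[0.75, -5.76, 0.0, 0.5, 0.0, 0.7, 1]
[0.91, -6.85, 0.0, 1.3, 0.0, 0.8, 1]
[0.99, -7.51, 0.0, 1.3, 0.0, 0.9, 1]
[1.0, -7.76, 0.0, 0.4, 0.0, 0.9, 1]
[1.0, -7.87, 0.0, 0.0, 0.0, 0.9, 1]
```

>>> send_rows --targets '[[[0.08, -1.24, 0.01, -2.1, 0, 0.1, 1], [0.25, -2.52, 0.01, -2.0, 0, 0.2, 1], [0.5, -4.16, 0, -0.8, 0, 0.4, 1], [0.75, -5.76, 0, 0.5, 0, 0.7, 1], [0.91, -6.85, 0, 1.3, 0, 0.8, 1], [0.99, -7.51, 0, 1.3, 0, 0.9, 1], [1.0, -7.76, 0, 0.4, 0, 0.9, 1], [1.0, -7.87, 0, 0, 0, 0.9, 1]]]'

```text
t: 13.9
eef_pos: [542.1, 38.5, 299.4]
tcp_rot: [179.9, 0.0, 175.8]
force: [0.2, -0.1, -9.2]
gripper_width: 20.9
gripper_force: 92.4
```

```bash
python3 - <<'E'
from carry import *
carry((542,38,0),-4.2,(527,-40,0),-5.1)
E
```

```text
scene t13.90 phi -0.018 cost 15 alpha 0.001 theta -0.017 pivot [542.2  38.6 139.9] tilt_y -0.000 yaw -4.2
scene t13.95 phi -0.018 cost 15 alpha 0.001 theta -0.017 pivot [542.1  38.3 139.8] tilt_y -0.000 yaw -4.2
scene t14.00 phi -0.018 cost 14 alpha 0.000 theta -0.018 pivot [542.1  38.4 139.8] tilt_y -0.000 yaw -4.2
rate meas -0.00 model -0.02
alpha deg [4.1, 3.7, 1.8, -0.1, -1.2, -1.3, -0.4, 0.0] phi [-0.034, -0.034, -0.033, -0.029, -0.018, -0.01, -0.0, 0.001]
[0.08, -1.8, 0.04, -4.1, -0.0, 0.1, 1]
[0.24, -3.0, 0.03, -3.7, -0.0, 0.2, 1]
[0.47, -4.45, 0.01, -1.8, -0.0, 0.4, 1]
[0.69, -5.89, 0.0, 0.1, 0.0, 0.7, 1]
[0.84, -6.9, 0.0, 1.2, 0.0, 0.8, 1]
[0.92, -7.53, 0.0, 1.3, 0.0, 0.9, 1]
[0.92, -7.78, 0.0, 0.4, 0.0, 0.9, 1]
[0.92, -7.89, 0.0, 0.0, 0.0, 0.9, 1]
```

>>> send_rows --targets '[[[0.08, -1.8, 0.04, -4.1, 0, 0.1, 1], [0.24, -3.0, 0.03, -3.7, 0, 0.2, 1], [0.47, -4.45, 0.01, -1.8, 0, 0.4, 1], [0.69, -5.89, 0, 0.1, 0, 0.7, 1], [0.84, -6.9, 0, 1.2, 0, 0.8, 1], [0.92, -7.53, 0, 1.3, 0, 0.9, 1], [0.92, -7.78, 0, 0.4, 0, 0.9, 1], [0.92, -7.89, 0, 0, 0, 0.9, 1]]]'

```text
t: 15.05
eef_pos: [527.1, -39.7, 299.3]
tcp_rot: [180.0, 0.0, 174.9]
force: [0.2, -0.1, -8.9]
gripper_width: 20.6
gripper_force: 92.4
```

```bash
python3 - <<'E'
from carry import *
carry((527,-40,0),-5.1,(512.5,-118,0),-6)
E
```

```text
scene t15.05 phi -0.009 cost 37 alpha 0.001 theta -0.008 pivot [527.2 -39.6 139.8] tilt_y -0.000 yaw -5.1
scene t15.10 phi -0.009 cost 39 alpha 0.001 theta -0.008 pivot [527.2 -39.9 139.8] tilt_y -0.000 yaw -5.1
scene t15.15 phi -0.006 cost 37 alpha 0.000 theta -0.005 pivot [527.1 -39.8 139.8] tilt_y 0.000 yaw -5.1
rate meas 0.03 model -0.01
alpha deg [3.3, 2.9, 1.3, -0.3, -1.3, -1.3, -0.4, 0.0] phi [-0.021, -0.024, -0.028, -0.027, -0.018, -0.01, -0.0, 0.001]
[0.06, -1.58, 0.03, -3.3, -0.0, 0.1, 1]
[0.19, -2.78, 0.02, -2.9, -0.0, 0.2, 1]
[0.38, -4.31, 0.0, -1.3, -0.0, 0.4, 1]
[0.56, -5.84, 0.0, 0.3, 0.0, 0.7, 1]
[0.68, -6.88, 0.0, 1.3, 0.0, 0.8, 1]
[0.75, -7.54, 0.0, 1.3, 0.0, 0.9, 1]
[0.75, -7.79, 0.0, 0.4, 0.0, 0.9, 1]
[0.75, -7.9, 0.0, 0.0, 0.0, 0.9, 1]
```

>>> send_rows --targets '[[[0.06, -1.58, 0.03, -3.3, 0, 0.1, 1], [0.19, -2.78, 0.02, -2.9, 0, 0.2, 1], [0.38, -4.31, 0, -1.3, 0, 0.4, 1], [0.56, -5.84, 0, 0.3, 0, 0.7, 1], [0.68, -6.88, 0, 1.3, 0, 0.8, 1], [0.75, -7.54, 0, 1.3, 0, 0.9, 1], [0.75, -7.79, 0, 0.4, 0, 0.9, 1], [0.75, -7.9, 0, 0, 0, 0.9, 1]]]'

```text
t: 16.2
eef_pos: [512.6, -117.7, 299.3]
tcp_rot: [180.0, 0.0, 174.0]
force: [-0.4, -0.2, -9.2]
gripper_width: 20.6
gripper_force: 92.4
```

```bash
python3 - <<'E'
from carry import *
carry((512.5,-118,0),-6,(497.7,-195.2,0),-6.8)
E
```

```text
scene t16.20 phi 0.040 cost 44 alpha 0.001 theta 0.041 pivot [ 512.7 -117.5  139.8] tilt_y -0.000 yaw -6.0
scene t16.25 phi 0.044 cost 42 alpha 0.001 theta 0.044 pivot [ 512.6 -117.8  139.8] tilt_y -0.000 yaw -6.0
scene t16.30 phi 0.047 cost 44 alpha 0.000 theta 0.047 pivot [ 512.6 -117.7  139.7] tilt_y 0.000 yaw -6.0
rate meas 0.07 model 0.07
alpha deg [-1.0, -0.8, -0.9, -1.3, -1.6, -1.4, -0.4, 0.0] phi [0.041, 0.023, -0.001, -0.015, -0.013, -0.007, 0.001, 0.002]
[0.06, -0.37, 0.0, 1.0, 0.0, 0.1, 1]
[0.17, -1.74, 0.0, 0.8, 0.0, 0.2, 1]
[0.33, -3.67, 0.0, 0.9, 0.0, 0.4, 1]
[0.49, -5.51, 0.0, 1.3, 0.0, 0.6, 1]
[0.6, -6.73, 0.01, 1.6, 0.0, 0.7, 1]
[0.66, -7.44, 0.0, 1.4, 0.0, 0.8, 1]
[0.66, -7.72, 0.0, 0.4, 0.0, 0.8, 1]
[0.66, -7.83, -0.0, 0.0, 0.0, 0.8, 1]
```

>>> send_rows --targets '[[[0.06, -0.37, 0, 1.0, 0, 0.1, 1], [0.17, -1.74, 0, 0.8, 0, 0.2, 1], [0.33, -3.67, 0, 0.9, 0, 0.4, 1], [0.49, -5.51, 0, 1.3, 0, 0.6, 1], [0.6, -6.73, 0.01, 1.6, 0, 0.7, 1], [0.66, -7.44, 0, 1.4, 0, 0.8, 1], [0.66, -7.72, 0, 0.4, 0, 0.8, 1], [0.66, -7.83, 0, 0, 0, 0.8, 1]]]'

```text
t: 17.35
eef_pos: [498.0, -194.6, 299.3]
tcp_rot: [179.9, 0.0, 173.2]
force: [0.8, -0.3, -8.8]
gripper_width: 20.5
gripper_force: 92.4
```

```bash
python3 - <<'E'
from carry import *
a=go(0)
for r in rows(0,a):print(r)
E
```

```text
scene t17.35 phi -0.064 cost 20 alpha 0.001 theta -0.063 pivot [ 498.  -194.4  139.8] tilt_y -0.000 yaw -6.8
scene t17.40 phi -0.086 cost 23 alpha 0.001 theta -0.085 pivot [ 497.9 -194.6  139.8] tilt_y -0.000 yaw -6.8
scene t17.45 phi -0.076 cost 22 alpha 0.001 theta -0.076 pivot [ 497.9 -194.5  139.8] tilt_y -0.000 yaw -6.8
rate meas -0.13 model -0.11
alpha deg [6.3, 5.5, 3.3, 1.5, 0.5, 0.1, -0.0, -0.0] phi [-0.092, -0.068, -0.038, -0.016, -0.004, 0.0, 0.002, 0.002]
[0.0, -1.75, 0.1, -6.3, 0.0, 0.0, 1]
[0.0, -1.53, 0.07, -5.5, 0.0, 0.0, 1]
[0.0, -0.92, 0.03, -3.3, 0.0, 0.0, 1]
[0.0, -0.42, 0.01, -1.5, 0.0, 0.0, 1]
[0.0, -0.14, 0.0, -0.5, 0.0, 0.0, 1]
[0.0, -0.03, 0.0, -0.1, 0.0, 0.0, 1]
[0.0, 0.0, 0.0, 0.0, 0.0, 0.0, 1]
[0.0, 0.0, 0.0, 0.0, 0.0, 0.0, 1]
```

```bash
python3 - <<'E'
from est import *
im=cv2.imread("pics/last_scene.png")
Rc=Ro.from_euler('z',-6.8,degrees=True).as_matrix();o=np.array([497.9,-194.5,299.3])
u,v=pj("scene",(o-[0,0,100])[None])[0].astype(int);x0,y0=u-50,v-55;k=6
a=cv2.resize(im[y0:y0+95,x0:x0+65+35],None,fx=k,fy=k,interpolation=cv2.INTER_CUBIC)
for phi,col in((-.076,(0,0,255)),(0,(255,0,255))):
    c,s=np.cos(phi),np.sin(phi);rk=lambda L:(L@np.array([[1,0,0],[0,c,-s],[0,s,c]]).T+[0,0,50-H])@Rc.T+o
    for L in(cyl(32,4,104),cyl(24,104,128),box(42,78,4,0)):
        cv2.polylines(a,[cv2.convexHull(((pj("scene",rk(L))-[x0,y0]+.5)*k).astype(np.float32)).astype(int)],True,col,1)
cv2.imwrite("pics/ov2.png",a);print(a.shape)
rgb=im[:,:,::-1].copy();g=np.arange(-.12,.07,.01)
print([(round(p,2),round(float(cost(rgb,"scene",Rc,o,p)),1)) for p in g])
E
```

```text
(570, 600, 3)
[(np.float64(-0.12), 31.4), (np.float64(-0.11), 25.8), (np.float64(-0.1), 22.8), (np.float64(-0.09), 22.9), (np.float64(-0.08), 21.7), (np.float64(-0.07), 23.0), (np.float64(-0.06), 22.6), (np.float64(-0.05), 23.0), (np.float64(-0.04), 24.9), (np.float64(-0.03), 26.6), (np.float64(-0.02), 30.1), (np.float64(-0.01), 31.8), (np.float64(-0.0), 35.4), (np.float64(0.01), 37.8), (np.float64(0.02), 40.9), (np.float64(0.03), 44.3), (np.float64(0.04), 49.6), (np.float64(0.05), 55.1), (np.float64(0.06), 60.5)]
```

View pics/ov2.png

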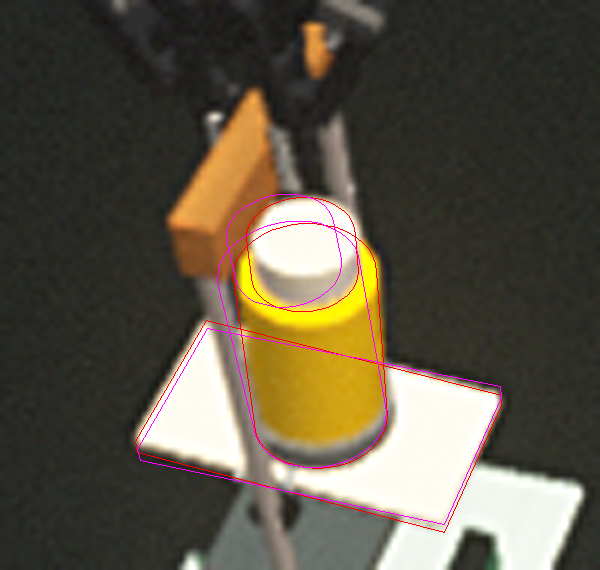

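The overlay shows the canister really is at about −0.075 rad (cap centre at (303,235), matching the red outline). I'll correct for that.

>>> send_rows --targets '[[[0, -1.75, 0.1, -6.3, 0, 0, 1], [0, -1.53, 0.07, -5.5, 0, 0, 1], [0, -0.92, 0.03, -3.3, 0, 0, 1], [0, -0.42, 0.01, -1.5, 0, 0, 1], [0, -0.14, 0, -0.5, 0, 0, 1], [0, 0, 0, 0, 0, 0, 1], [0, 0, 0, 0, 0, 0, 1]]]'

```text
t: 18.38
eef_pos: [497.9, -194.4, 299.3]
tcp_rot: [-180.0, -0.0, 173.2]
force: [-0.6, -0.0, -8.5]
gripper_width: 20.9
gripper_force: 92.7
```

```bash
python3 - <<'E'
from carry import *
a=go(0)
for r in rows(0,a):print(r)
E
```

```text
scene t18.38 phi -0.044 cost 17 alpha -0.000 theta -0.045 pivot [ 497.9 -194.4  139.8] tilt_y 0.000 yaw -6.8
scene t18.43 phi -0.049 cost 18 alpha -0.000 theta -0.049 pivot [ 497.8 -194.9  139.8] tilt_y 0.000 yaw -6.8
scene t18.48 phi -0.050 cost 19 alpha -0.000 theta -0.050 pivot [ 497.7 -195.1  139.8] tilt_y 0.000 yaw -6.8
rate meas -0.05 model -0.07
alpha deg [4.0, 3.5, 2.1, 1.0, 0.3, 0.1, -0.0, -0.0] phi [-0.058, -0.044, -0.024, -0.01, -0.003, 0.0, 0.002, 0.002]
[0.0, -1.11, 0.04, -4.0, 0.0, 0.0, 1]
[0.0, -0.97, 0.03, -3.5, 0.0, 0.0, 1]
[0.0, -0.58, 0.01, -2.1, 0.0, 0.0, 1]
[0.0, -0.28, 0.0, -1.0, 0.0, 0.0, 1]
[0.0, -0.08, 0.0, -0.3, 0.0, 0.0, 1]
[0.0, -0.03, 0.0, -0.1, 0.0, 0.0, 1]
[0.0, 0.0, 0.0, 0.0, 0.0, 0.0, 1]
[0.0, 0.0, 0.0, 0.0, 0.0, 0.0, 1]
```

Scale by about 1.2, as before.

>>> send_rows --targets '[[[0, -1.25, 0.05, -4.5, 0, 0, 1], [0, -1.25, 0.05, -4.5, 0, 0, 1], [0, -0.7, 0.01, -2.5, 0, 0, 1], [0, -0.33, 0, -1.2, 0, 0, 1], [0, -0.08, 0, -0.3, 0, 0, 1], [0, 0, 0, 0, 0, 0, 1], [0, 0, 0, 0, 0, 0, 1]]]'

```text
t: 19.4
eef_pos: [497.9, -194.5, 299.3]
tcp_rot: [-180.0, 0.0, 173.2]
force: [-0.2, 0.3, -8.4]
gripper_width: 20.8
gripper_force: 92.7
```

```bash
python3 - <<'E'
from carry import *
a=go(0)
for r in rows(0,a):print(r)
E
```

```text
scene t19.40 phi -0.045 cost 18 alpha -0.000 theta -0.045 pivot [ 497.9 -194.6  139.8] tilt_y -0.000 yaw -6.8
scene t19.45 phi -0.047 cost 19 alpha -0.000 theta -0.047 pivot [ 497.8 -194.9  139.8] tilt_y 0.000 yaw -6.8
scene t19.50 phi -0.049 cost 19 alpha -0.000 theta -0.049 pivot [ 497.8 -195.   139.8] tilt_y 0.000 yaw -6.8
rate meas -0.05 model -0.07
alpha deg [3.9, 3.4, 2.0, 0.9, 0.3, 0.1, -0.0, -0.0] phi [-0.058, -0.043, -0.025, -0.012, -0.005, -0.003, -0.002, -0.003]
[0.0, -1.08, 0.04, -3.9, 0.0, 0.0, 1]
[0.0, -0.95, 0.03, -3.4, 0.0, 0.0, 1]
[0.0, -0.56, 0.01, -2.0, 0.0, 0.0, 1]
[0.0, -0.25, 0.0, -0.9, 0.0, 0.0, 1]
[0.0, -0.08, 0.0, -0.3, 0.0, 0.0, 1]
[0.0, -0.03, 0.0, -0.1, 0.0, 0.0, 1]
[0.0, 0.0, 0.0, 0.0, 0.0, 0.0, 1]
[0.0, 0.0, 0.0, 0.0, 0.0, 0.0, 1]
```

```bash
cat > fitm.py <<'E'
from sim import sim
import numpy as np
from scipy.optimize import least_squares
z=[0.]
D=[(-.047,[4.5,3.6,1.5,.5]+z*3,-.0257,0),(-.0257,[2.8,2.5,1.2,.4]+z*4,-.008,0),(-.008,[1,.8,.4,.1]+z*4,.001,0),(.001,[-.1,-.1]+z*6,-.001,0),(-.001,[.1,.1]+z*6,-.002,0),
(-.0755,[6.3,5.5,3.3,1.5,.5,0,0],-.0477,1),(-.0477,[4.5,4.5,2.5,1.2,.3,0,0],-.047,1)]
def run(p,r):
    d,ml,e0,e1=p;f,seq,_,s=r;e=(e0,e1)[s]
    # offset e: frame tilt offset (rad)
    rr=(ml*(f+e)-.12*f)/(d+.003)
    o,v=sim(f+.1*rr,e,np.radians(seq)+e,dphi=rr,d=d,ml=ml)
    return o[-1]+.05*v
def fit():
    F=lambda p:np.r_[[run(p,r)-r[2] for r in D],(p[0]-.06)/.5,(p[1]-.206)/1.5,p[2:]/3]
    s=least_squares(F,[.06,.206,0.001,-.001]);return s.x,s.fun
if __name__=="__main__":
    x,f=fit();print(x.round(4),f[:len(D)].round(4))
E
python3 fitm.py
```

```text
[ 0.0643  0.1897 -0.0013 -0.0091] [ 0.0068  0.0107 -0.0033 -0.0066 -0.0064 -0.0154  0.0156]
```

```bash
sed -i "s/^P=.*/P=dict(d=.064,ml=.19)\nDEL=-.009/; s/sim(phi,al0,a,dphi/sim(phi,al0+DEL,a+DEL,dphi/; s/3\*a\[-1\],1\*a\[-2\]/3*(a[-1]+DEL),1*(a[-2]+DEL)/" plan.py
sed -i "s/r=(.206\*np.sin(f+al)/r=(P['ml']*np.sin(f+al+DEL)/" step.py
python3 - <<'E'
from carry import *
a=go(0)
for r in rows(0,a):print(r)
E
```

```text
scene t19.55 phi -0.049 cost 20 alpha -0.000 theta -0.050 pivot [ 497.7 -195.1  139.8] tilt_y 0.000 yaw -6.8
scene t19.60 phi -0.065 cost 20 alpha -0.000 theta -0.065 pivot [ 497.7 -195.   139.7] tilt_y 0.000 yaw -6.8
scene t19.65 phi -0.069 cost 19 alpha -0.000 theta -0.069 pivot [ 497.8 -195.   139.7] tilt_y 0.000 yaw -6.8
rate meas -0.20 model -0.09
alpha deg [5.5, 5.4, 3.8, 2.4, 1.4, 0.8, 0.5, 0.5] phi [-0.075, -0.059, -0.036, -0.019, -0.008, -0.003, -0.001, -0.001]
[0.0, -1.53, 0.07, -5.5, 0.0, 0.0, 1]
[0.0, -1.5, 0.07, -5.4, 0.0, 0.0, 1]
[0.0, -1.06, 0.04, -3.8, 0.0, 0.0, 1]
[0.0, -0.67, 0.01, -2.4, 0.0, 0.0, 1]
[0.0, -0.39, 0.0, -1.4, 0.0, 0.0, 1]
[0.0, -0.22, 0.0, -0.8, 0.0, 0.0, 1]
[0.0, -0.14, 0.0, -0.5, 0.0, 0.0, 1]
[0.0, -0.14, 0.0, -0.5, 0.0, 0.0, 1]
```

>>> send_rows --targets '[[[0, -1.81, 0.1, -6.5, 0, 0, 1], [0, -1.67, 0.09, -6, 0, 0, 1], [0, -1.11, 0.04, -4, 0, 0, 1], [0, -0.67, 0.01, -2.4, 0, 0, 1], [0, -0.39, 0, -1.4, 0, 0, 1], [0, -0.22, 0, -0.8, 0, 0, 1], [0, -0.14, 0, -0.5, 0, 0, 1]]]'

```text
t: 20.58
eef_pos: [497.7, -195.8, 299.3]
tcp_rot: [179.5, -0.0, 173.2]
force: [-0.4, -0.2, -9.1]
gripper_width: 20.6
gripper_force: 92.8
```

```bash
python3 - <<'E'
from carry import *
a0=np.radians(.5)
a=go(a0)
for r in rows(a0,a):print(r)
E
```

```text
scene t20.57 phi 0.007 cost 17 alpha 0.008 theta 0.015 pivot [ 497.8 -194.5  139.8] tilt_y 0.000 yaw -6.8
scene t20.62 phi 0.009 cost 15 alpha 0.008 theta 0.018 pivot [ 497.9 -194.4  139.8] tilt_y 0.000 yaw -6.8
scene t20.68 phi 0.006 cost 16 alpha 0.009 theta 0.015 pivot [ 497.8 -194.6  139.8] tilt_y 0.000 yaw -6.8
rate meas -0.01 model 0.01
alpha deg [-0.0, 0.0, 0.2, 0.3, 0.4, 0.4, 0.5, 0.5] phi [0.008, 0.007, 0.005, 0.003, 0.002, 0.001, 0.001, 0.001]
[0.0, 0.14, 0.0, 0.5, 0.0, 0.0, 1]
[0.0, 0.14, 0.0, 0.5, 0.0, 0.0, 1]
[0.0, 0.08, 0.0, 0.3, 0.0, 0.0, 1]
[0.0, 0.06, 0.0, 0.2, 0.0, 0.0, 1]
[0.0, 0.03, 0.0, 0.1, 0.0, 0.0, 1]
[0.0, 0.03, 0.0, 0.1, 0.0, 0.0, 1]
[0.0, 0.0, 0.0, 0.0, 0.0, 0.0, 1]
[0.0, 0.0, 0.0, 0.0, 0.0, 0.0, 1]
```

>>> send_rows --targets '[[[0, 0.14, 0, 0.5, 0, 0, 1], [0, 0.14, 0, 0.5, 0, 0, 1], [0, 0.08, 0, 0.3, 0, 0, 1], [0, 0.06, 0, 0.2, 0, 0, 1], [0, 0.03, 0, 0.1, 0, 0, 1], [0, 0.03, 0, 0.1, 0, 0, 1], [0, 0, 0, 0, 0, 0, 1], [0, 0, 0, 0, 0, 0, 1]]]'

```text
t: 21.72
eef_pos: [497.7, -196.1, 299.3]
tcp_rot: [179.5, -0.0, 173.2]
force: [-0.4, -0.3, -8.5]
gripper_width: 20.7
gripper_force: 92.8
```

```bash
python3 - <<'E'
from carry import *
a0=np.radians(.5)
a=go(a0)
for r in rows(a0,a):print(r)
E
```

```text
scene t21.73 phi -0.006 cost 18 alpha 0.009 theta 0.003 pivot [ 497.8 -194.7  139.8] tilt_y 0.000 yaw -6.8
scene t21.77 phi -0.006 cost 18 alpha 0.009 theta 0.003 pivot [ 497.9 -194.6  139.8] tilt_y 0.000 yaw -6.8
scene t21.82 phi -0.006 cost 17 alpha 0.009 theta 0.003 pivot [ 497.9 -194.6  139.8] tilt_y -0.000 yaw -6.8
rate meas -0.00 model -0.01
alpha deg [1.0, 1.0, 0.8, 0.7, 0.6, 0.5, 0.5, 0.5] phi [-0.007, -0.005, -0.003, -0.001, -0.0, 0.0, 0.001, 0.001]
[0.0, -0.14, 0.0, -0.5, 0.0, 0.0, 1]
[0.0, -0.14, 0.0, -0.5, 0.0, 0.0, 1]
[0.0, -0.08, 0.0, -0.3, 0.0, 0.0, 1]
[0.0, -0.06, 0.0, -0.2, 0.0, 0.0, 1]
[0.0, -0.03, 0.0, -0.1, 0.0, 0.0, 1]
[0.0, 0.0, 0.0, 0.0, 0.0, 0.0, 1]
[0.0, 0.0, 0.0, 0.0, 0.0, 0.0, 1]
[0.0, 0.0, 0.0, 0.0, 0.0, 0.0, 1]
```

>>> send_rows --targets '[[[0, -0.14, 0, -0.5, 0, 0, 1], [0, -0.14, 0, -0.5, 0, 0, 1], [0, -0.08, 0, -0.3, 0, 0, 1], [0, -0.06, 0, -0.2, 0, 0, 1], [0, -0.03, 0, -0.1, 0, 0, 1], [0, 0, 0, 0, 0, 0, 1], [0, 0, 0, 0, 0, 0, 1], [0, 0, 0, 0, 0, 0, 1]]]'

```text
t: 22.88
eef_pos: [497.7, -196.0, 299.3]
tcp_rot: [179.5, -0.0, 173.2]
force: [0.4, -0.4, -8.7]
gripper_width: 20.6
gripper_force: 92.8
```

```bash
python3 - <<'E'
from carry import *
a0=np.radians(.5)
a=go(a0)
for r in rows(a0,a):print(r)
E
```

```text
scene t22.88 phi -0.014 cost 17 alpha 0.009 theta -0.005 pivot [ 497.9 -194.6  139.8] tilt_y 0.000 yaw -6.8
scene t22.93 phi -0.014 cost 16 alpha 0.009 theta -0.005 pivot [ 497.9 -194.6  139.8] tilt_y -0.000 yaw -6.8
scene t22.98 phi -0.015 cost 18 alpha 0.009 theta -0.006 pivot [ 497.9 -194.6  139.8] tilt_y 0.000 yaw -6.8
rate meas -0.01 model -0.02
alpha deg [1.6, 1.6, 1.2, 0.9, 0.7, 0.5, 0.5, 0.5] phi [-0.016, -0.013, -0.008, -0.004, -0.002, -0.001, -0.001, -0.001]
[0.0, -0.31, 0.0, -1.1, 0.0, 0.0, 1]
[0.0, -0.31, 0.0, -1.1, 0.0, 0.0, 1]
[0.0, -0.19, 0.0, -0.7, 0.0, 0.0, 1]
[0.0, -0.11, 0.0, -0.4, 0.0, 0.0, 1]
[0.0, -0.06, 0.0, -0.2, 0.0, 0.0, 1]
[0.0, 0.0, 0.0, 0.0, 0.0, 0.0, 1]
[0.0, 0.0, 0.0, 0.0, 0.0, 0.0, 1]
[0.0, 0.0, 0.0, 0.0, 0.0, 0.0, 1]
```

>>> send_rows --targets '[[[0, -0.36, 0.5, -1.3, 0, 0, 1], [0, -0.36, 1.8, -1.3, 0, 0, 1], [0, -0.25, 3.4, -0.9, 0, 0, 1], [0, -0.14, 5.0, -0.5, 0, 0, 1], [0, -0.06, 6.4, -0.2, 0, 0, 1], [0, 0, 7.3, 0, 0, 0, 1], [0, 0, 7.7, 0, 0, 0, 1], [0, 0, 7.8, 0, 0, 0, 1]]]'

```text
t: 24.02
eef_pos: [498.0, -195.4, 221.3]
tcp_rot: [179.5, 0.0, 173.2]
force: [0.2, -0.0, -8.4]
gripper_width: 20.8
gripper_force: 92.8
```

```bash
python3 - <<'E'
from carry import *
a0=np.radians(.5)
a=go(a0)
im=cv2.imread("pics/last_scene.png");s=status.state();Rc,o=frame(s)
u,v=pj("scene",(o-[0,0,140])[None])[0].astype(int);x0,y0=u-60,v-60;k=5
A=cv2.resize(im[y0:y0+115,x0:x0+130],None,fx=k,fy=k,interpolation=cv2.INTER_CUBIC)
cv2.imwrite("pics/dk.png",A)
print(s['eef_pos'])
E
```

```text
scene t24.02 phi -0.019 cost 15 alpha 0.009 theta -0.010 pivot [ 498.2 -194.    61.8] tilt_y -0.000 yaw -6.8
scene t24.07 phi -0.017 cost 15 alpha 0.009 theta -0.009 pivot [ 498.3 -194.1   61.9] tilt_y -0.001 yaw -6.8
scene t24.12 phi -0.026 cost 17 alpha 0.009 theta -0.017 pivot [ 498.4 -194.1   62.1] tilt_y -0.001 yaw -6.8
rate meas -0.07 model -0.02
alpha deg [2.2, 2.1, 1.6, 1.1, 0.8, 0.6, 0.5, 0.5] phi [-0.024, -0.018, -0.01, -0.005, -0.001, 0.001, 0.002, 0.002]
[ 498.14433628 -195.48373368  221.71163825]
```

View pics/dk.png

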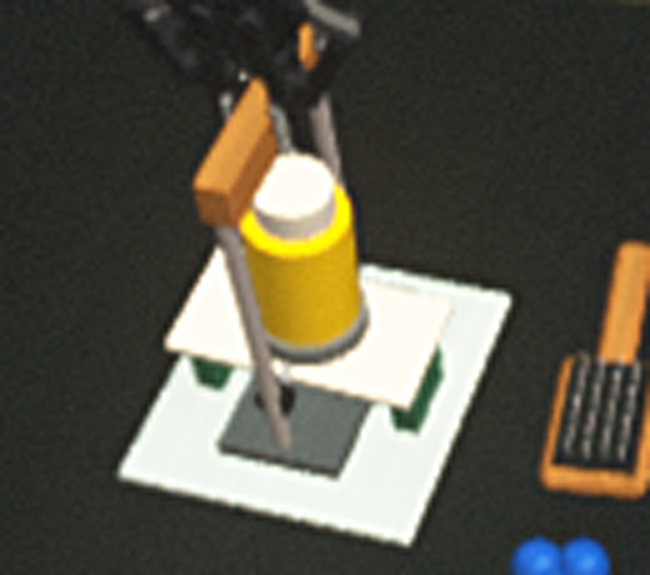

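The caddy is centred between the posts: plate at (295,430), tray ends over both green posts at (213,370) and (420,395), about 5 mm above contact. I'll lower it gently.

>>> send_rows --targets '[[[0, -0.5, 0.08, -1.8, 0, 0, 1], [0, -0.42, 0.16, -1.5, 0, 0, 1], [0, -0.2, 0.26, -0.7, 0, 0, 1], [0, 0, 0.36, 0, 0, 0, 1], [0, 0.1, 0.45, 0.4, 0, 0, 1], [0, 0.14, 0.53, 0.5, 0, 0, 1], [0, 0.14, 0.58, 0.5, 0, 0, 1], [0, 0.14, 0.58, 0.5, 0, 0, 1]]]'

```text
t: 25.18
eef_pos: [498.1, -193.4, 216.2]
tcp_rot: [180.0, 0.0, 173.2]
force: [-2.8, 2.8, 1.6]
gripper_width: 21.1
gripper_force: 94.3
```

```bash
python3 - <<'E'
from carry import *
o,s=look();print(s['force'],s['wrist_torque'],s['eef_pos'])
E
```

```text
scene t25.18 phi 0.001 cost 13 alpha 0.001 theta 0.002 pivot [ 498.2 -193.3   56.7] tilt_y -0.001 yaw -6.8
[-2.81876935  2.8378833   1.60078212] [0.8020494  0.56780383 0.09237596] [ 498.10908398 -193.36084087  216.18033727]
```

>>> send_rows --targets '[[[0, 0, 0, 0, 0, 0, 0.7], [0, 0, 0, 0, 0, 0, 0.55], [0, 0, 0, 0, 0, 0, 0.45], [0, 0, 0, 0, 0, 0, 0.4]]]'

```text
t: 25.72
eef_pos: [498.2, -194.1, 215.6]
tcp_rot: [-180.0, 0.0, 173.2]
force: [0.6, 0.4, 0.3]
gripper_width: 51.1
gripper_force: 0.0
```

```bash
python3 - <<'E'
from carry import *
o,s=look();print(s['force'],s['gripper_width'],s['gripper_force'])
E
```

```text
scene t25.73 phi 0.009 cost 15 alpha -0.000 theta 0.009 pivot [ 498.2 -194.1   56.1] tilt_y -0.000 yaw -6.8
[0.58352159 0.43350164 0.26823524] 51.07964283059752 0.0
```

Released; now straight up.

>>> send_rows --targets '[[[0, 0, -1, 0, 0, 0, 0.4], [0, 0, -3, 0, 0, 0, 0.4], [0, 0, -6, 0, 0, 0, 0.4], [0, 0, -10, 0, 0, 0, 0.4], [0, 0, -14, 0, 0, 0, 0.4], [0, 0, -15, 0, 0, 0, 0.4], [0, 0, -15, 0, 0, 0, 0.4], [0, 0, -15, 0, 0, 0, 0.4]]]'

```text
t: 26.78
eef_pos: [497.1, -193.6, 364.2]
tcp_rot: [180.0, -0.2, 173.2]
force: [-1.1, 0.1, -0.6]
gripper_width: 51.4
gripper_force: 0.0
```

```bash
python3 - <<'E'
from est import *
im=get_image("scene");Rc=Ro.from_euler('z',-6.8,degrees=True).as_matrix();o=np.array([498.1,-194.2,215.5])
print(est(im,"scene",None,Rc,o))
t=get_image("top");A=cv2.resize(im[120:290,100:230,::-1],None,fx=3,fy=3,interpolation=cv2.INTER_CUBIC);B=cv2.resize(t[155:270,280:390,::-1],None,fx=3.5,fy=3.5,interpolation=cv2.INTER_CUBIC)
h=max(A.shape[0],B.shape[0]);z=np.zeros((h,A.shape[1]+B.shape[1],3),np.uint8);z[:A.shape[0],:A.shape[1]]=A;z[:B.shape[0],A.shape[1]:]=B
cv2.imwrite("pics/fin.png",z);print(z.shape)
E
```

```text
(0.0034936127542683658, 14.559999999999999)
(510, 775, 3)
```

View pics/fin.png

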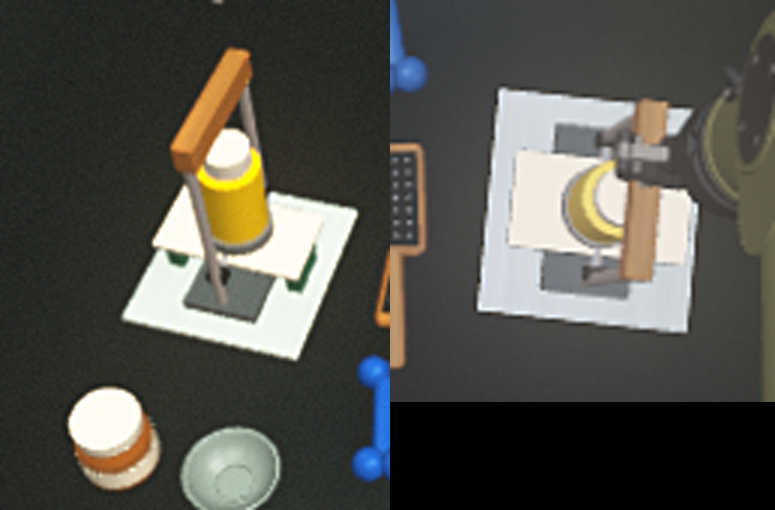

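The final pictures show the caddy upright on the dock plate, tray level across both posts (at (178,258) and (302,270)), canister upright and the gripper clear above.

```bash
python3 -c "
from workcell import finish_job
print(finish_job())"
```

```text
the job is handed in; nothing more can be done
None
```

The caddy is on the dock with its tray level on both posts and the canister upright, released at about 26 s, and the job is handed in. By camera estimate the canister held within 0.03 rad of upright for over 3 s above the start and over 2 s above the dock. It leaned up to about 0.085 rad on reaching the dock, before the hold there.

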